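# Make up the knife-maker's kit tray

## Task

Make up the kit for the walnut-and-brass knife: put the dark walnut handle block, the brass guard, the domed brass pommel and the steel collar in the blue tray, each centred on the black painted shape of its own outline, the same way up as it is now, and the two long parts lined up with their shapes. The pale ash handle block and the aluminium guard belong to another knife: leave them where they lie.

Things in the scene. Friction and masses are not known exactly. Their poses are not given: they have to be found in the camera images.
- walnut_handle: Knife handle block of dark brown walnut with two small brass dots on top, 95 (x) x 30 (y) x 26 (z) mm, about 50 g, lying flat. Lies on the bench to the right of the tray, among other things. Origin: centre of its underside; z up, x along its length.
- brass_guard: Knife guard: small yellow brass bar with a black slot mark on top, 50 (x) x 18 (y) x 14 (z) mm, about 105 g, lying flat. Lies on the bench to the right of the tray, among other things. Origin: centre of its underside; z up, x along its length.
- brass_pommel: Knife pommel: round yellow brass button with a domed top, 28 mm diameter, 22.5 mm high, straight-sided up to 16 mm, about 95 g, standing dome up. Lies on the bench to the right of the tray, among other things. Origin: centre of its underside; z up along its axis.
- steel_collar: Steel collar: bright ring 32 mm outside, 20 mm bore, 16 mm high, about 60 g, standing on its flat face, hole up. Lies on the bench to the right of the tray, among other things. Origin: centre of its underside; z up along its axis.
- insert_handle: White insert card 113 x 73 x 3 mm with a black painted long rectangle, 103 (x) x 38 (y) mm, in its middle: the place of the walnut handle block. Fixed in one of the four bays (two by two, 115 x 75 mm, 6 mm walls to 10 mm above the bench) of the fixed blue tray. Origin: centre of its underside, 4 mm above the bench; its top is 3 mm above that. x: long direction of the card, z up.
- insert_guard: White insert card 113 x 73 x 3 mm with a black painted short rectangle, 58 (x) x 26 (y) mm, in its middle: the place of the brass guard. Fixed in one of the four bays (two by two, 115 x 75 mm, 6 mm walls to 10 mm above the bench) of the fixed blue tray. Origin: centre of its underside, 4 mm above the bench; its top is 3 mm above that. x: long direction of the card, z up.
- insert_pommel: White insert card 113 x 73 x 3 mm with a black painted full disc, 38 mm across, in its middle: the place of the brass pommel. Fixed in one of the four bays (two by two, 115 x 75 mm, 6 mm walls to 10 mm above the bench) of the fixed blue tray. Origin: centre of its underside, 4 mm above the bench; its top is 3 mm above that. x: long direction of the card, z up.
- insert_collar: White insert card 113 x 73 x 3 mm with a black painted disc, 44 mm across, with a white 18 mm centre (a ring) in its middle: the place of the steel collar. Fixed in one of the four bays (two by two, 115 x 75 mm, 6 mm walls to 10 mm above the bench) of the fixed blue tray. Origin: centre of its underside, 4 mm above the bench; its top is 3 mm above that. x: long direction of the card, z up.
- ash_handle: Look-alike that stays: handle block of pale ash wood, same shape and size as the walnut one (95 x 30 x 26 mm), two brass dots on top. Lies on the bench to the right of the tray, among other things. Origin: centre of its underside; z up, x along its length.
- aluminium_guard: Look-alike that stays: guard of silver-grey aluminium, same shape and size as the brass one (50 x 18 x 14 mm). Lies on the bench to the right of the tray, among other things. Origin: centre of its underside; z up, x along its length.
There are look-alikes about, which are no part of the job. Leave any turquoise look-alike of the brass_pommel alone.

How it is judged:
At the end, for the whole second after the job is handed in: The four parts rest released and still on their own cards, centres within 12 mm of the card centres, upright as at the start (within 0.12 rad), handle block and guard parallel to their cards' x within 0.2 rad (either way round). The two look-alikes are within 30 mm of where they started (horizontal distance between walnut_handle and insert_handle below 0.012 m and z of walnut_handle in the frame of insert_handle between 0 and 0.006 m and angle between each of walnut_handle, brass_guard, brass_pommel, steel_collar's own z axis and vertical below 0.12 rad and linear speed of each of walnut_handle, brass_guard, brass_pommel, steel_collar below 0.02 m/s and angle between the x axis of walnut_handle and the x axis of insert_handle, either way round below 0.2 rad and horizontal distance between brass_guard and insert_guard below 0.012 m and z of brass_guard in the frame of insert_guard between 0 and 0.006 m and angle between the x axis of brass_guard and the x axis of insert_guard, either way round below 0.2 rad and horizontal distance between brass_pommel and insert_pommel below 0.012 m and z of brass_pommel in the frame of insert_pommel between 0 and 0.006 m and horizontal distance between steel_collar and insert_collar below 0.012 m and z of steel_collar in the frame of insert_collar between 0 and 0.006 m and distance of each of ash_handle, aluminium_guard from where it was at the start of the episode below 0.03 m); the robot touches nothing.
It fails at once if a look-alike (ash handle block or aluminium guard) is moved by more than 30 mm (distance of any of ash_handle, aluminium_guard from where it was at the start of the episode above 0.03 m).
It also fails if it takes over 104 s, if anything falls off the work surface, if the arm or the gripper's body presses on something with over 40 N, if the wrist force passes 120 N, or if a joint passes its speed limit or range.

## Robot

A 6-joint arm with a two-finger parallel gripper is mounted at the origin on the work surface. World frame = base frame: x ahead of the robot, y to its left, z up, the work surface at z = 0. Lengths are in m, angles in rad, forces in N, time in s.
With the tool pointing down it reaches from about 0.4 to 0.925 m from the base axis. Payload 3.4 kg.
Tool frame: the origin (TCP) lies on the centre line of the jaws, within the pads' length; the fingertips stand 25 mm ahead of it and the grasp point (between the pads) lies 6 mm ahead of it; y points along the fingers, x is the direction in which the jaws open and shut, and the axes are right-handed (so a half turn about y gives the same grasp; the last joint's range is limited). The gripper opens to 85 mm and grips with 20 to 120 N. Pads are 22 mm wide; open, the fingers measure 114 mm over their backs; the gripper's body (76 mm by 85 mm) begins 54 mm behind the grasp point. The pads swing forward as they close: fully open they stand 13 mm farther back than shut.
Start: joints at [1.252, 0.307, 1.506, -0, 1.328, -0.073], TCP at [0.14, 0.558, 0.256] pointing down, gripper open.
Joint ranges: [-3.12, 3.12], [-1.05, 2.28], [0.14, 2.33], [-1.42, 4.57], [0.1, 2.73], [-2.68, 2.68]. Speed limits (rad/s): [2.57, 2.57, 3.14, 3.14, 3.14, 3.14].

## Interface

Orientations are given as a unit quaternion [x, y, z, w].
In Python, from station import * gives the robot as it stands.
- The arm moves only by the tool jog_arm, never from a script. Its argument "plan" is a list of rows, each an object of numbers: "tx", "ty", "tz": the shift along the tool's x, y, z in m; "roll": the turn about the tool's y in units of 6 degrees (1.0 is 6 degrees); "fingers": the closure in counts, from 0 (fully open) to 255 (shut). In form: [{"tx": .., "ty": .., "tz": .., "roll": .., "fingers": ..}, ...]. A call has 1 to 5 rows; each row is the pose to reach, as a shift and turn from the pose commanded when the call began, along the tool's axes at that moment; what a row does not reach only later rows make up. A row lasts 1/8 s, in which the tool goes at most 62.5 mm and 10.7 degrees, less where a joint would pass 70% of its speed; a pose out of reach is approached as far as the arm can. A call with a gripper value outside its range is refused whole. The fingers move at their own pace and stop on an object; "squeeze" is the grip in N (left out, the last holds). Time passes only in rows, so rows that repeat a pose let the fingers close. It gives the time, the measured TCP pose, the force and the opening at its end, in the units of the state.
- read_state(): the state, without advancing time (a new reading comes with each control period).
- grab_frame(name): name is "scene" or "top" or "wrist"; returns (picture, depth): 420x560x3 uint8, red, green, blue; 420x560 float32, m along the optical axis (not along the pixel's ray), 0 where there is no reading.
- get_calibration(name): a dict with "fx", "fy", "cx", "cy" (pixels), "T" (4x4, takes a point from camera to world coordinates). Camera axes: x right, y down, z forward; pixel columns grow to the right and rows downward; lengths in m; the calibration is good to about 2 mm. A picture is of the moment at which its call begins: read the wrist's pose just before it. get_calibration takes no time and is no camera call; for the wrist camera it gives the pose at the moment of the call.
- hand_in(): hands the job in, once; it reports no verdict.
The state is a dict: "time": time; "q": joint angles; "joint_vel": joint speeds; "joint_torque": joint torques, N m; "position": TCP position; "eef_rot": TCP orientation; "wrist_force": force on the tool from outside, world axes, zero at the start; "wrist_torque": the same for the moment, N m; "width": finger opening in m.
Only numpy, scipy, OpenCV 4.12 (cv2) and the standard library are available. Lean on these libraries where they do the work, as an engineer would, in place of code of your own. Each camera call takes 0.05 s, during which the arm holds its last target.

## Working session

There is one attempt and no reset: what is moved stays moved. The work goes in short steps, Python scripts to look and compute and a tool call to move; the robot and the scene stay as the last step left them, time stands still between calls to the robot, and variables do not carry over. Pictures are saved under pics/ and viewed, and the job is handed in when it is done.

Besides the shell and the picture viewer there is one more tool, called after "Request:" as name([rows], argument=value, ...), one row to a line, values as JSON. jog_arm: Moves the arm, as the interface text tells. Its arguments: {"type":"object","properties":{"plan":{"type":"array","items":{"type":"object","properties":{"tx":{"type":"number"},"ty":{"type":"number"},"tz":{"type":"number"},"roll":{"type":"number"},"fingers":{"type":"number"}}}},"squeeze":{"type":"number"}},"required":["plan"]}

```bash
mkdir -p pics; ls; python3 - <<'E'
from station import *
import cv2,numpy as np
s=read_state(); print(s)
for n in ["top","scene"]:
    p,d=grab_frame(n); cv2.imwrite(f"pics/{n}0.png",p[:,:,::-1]); np.savez(f"{n}0.npz",p=p,d=d)
    print(n,get_calibration(n))
E
```

```text
pics
{'time': 0.0, 'q': array([ 1.25154064e+00,  3.07553526e-01,  1.50766823e+00, -2.77552393e-06,
        1.32840300e+00, -7.34823581e-02]), 'joint_vel': array([-0.00136837, -0.00011724,  0.00103828, -0.00112636, -0.00117314,
        0.00122024]), 'joint_torque': array([ 1.17714433e-03, -4.57532501e+01, -2.51914895e+01, -9.22702657e-05,
        1.33014203e-02,  1.37131667e-05]), 'position': array([0.13971257, 0.55710153, 0.25539409]), 'eef_rot': array([ 0.55791777,  0.43434377, -0.43553748, -0.5571179 ]), 'wrist_force': array([ 0.35685712, -0.07013067,  0.08939947]), 'wrist_torque': array([ 0.03712185, -0.0681626 , -0.04177941]), 'width': 0.08539261822782251}
top {'fx': 385.54005252049546, 'fy': 385.54005252049546, 'cx': 274.38238495393256, 'cy': 210.4912085297422, 'T': array([[-0.02278457, -0.99128314,  0.12976365,  0.4262629 ],
       [-0.99957468,  0.02495132,  0.01509624, -0.04462282],
       [-0.01820243, -0.1293645 , -0.99143003,  0.81449221],
       [ 0.        ,  0.        ,  0.        ,  1.        ]])}
scene {'fx': 399.45105358887804, 'fy': 399.45105358887804, 'cx': 280.63982398425213, 'cy': 218.81312271961622, 'T': array([[-0.47290796,  0.59738948, -0.64767574,  1.05934118],
       [ 0.88101542,  0.33146801, -0.33755117,  0.20511474],
       [ 0.01303427, -0.73024295, -0.68306321,  0.57876959],
       [ 0.        ,  0.        ,  0.        ,  1.        ]])}
```

View pics/top0.png

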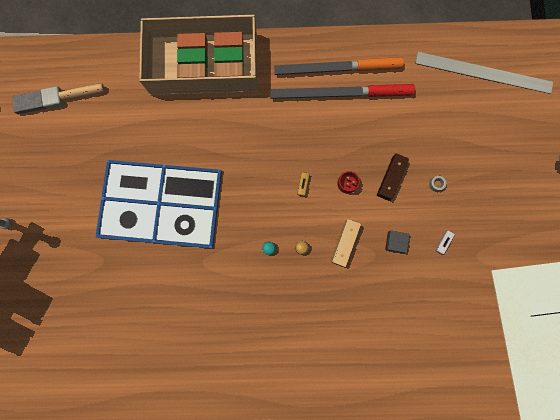

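View pics/scene0.png

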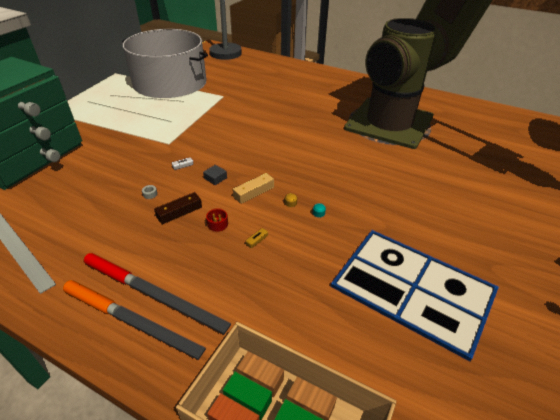

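Candidates in the top view:
- **Walnut handle:** (393,177) dark brown. The ash look-alike is at (347,243), and a dark square block is at (398,242).
- **Brass guard:** (303,184) yellow. The aluminium one is at (446,242).
- **Brass pommel:** (302,248) yellow. The turquoise one is at (269,248), and a red round thing is at (349,182).
- **Collar:** (438,183), the bright ring.

By the description I pick (393,177), (303,184), (302,248) and (438,183). Next is a close crop and measurement.

```bash
cat > h.py <<'E'
import numpy as np,cv2
from station import *
def ray(c,u,v,z):
    T=c['T']; d=T[:3,:3]@np.array([(u-c['cx'])/c['fx'],(v-c['cy'])/c['fy'],1.]); o=T[:3,3]
    return o+d*(z-o[2])/d[2]
def blob(mask,c,z,box):
    u0,v0,u1,v1=box; m=np.zeros_like(mask); m[v0:v1,u0:u1]=mask[v0:v1,u0:u1]
    n,l,s,ce=cv2.connectedComponentsWithStats(m)
    k=1+np.argmax(s[1:,4]); 
    cs,_=cv2.findContours((l==k).astype(np.uint8),cv2.RETR_EXTERNAL,cv2.CHAIN_APPROX_NONE)
    pts=np.array([ray(c,p[0][0],p[0][1],z)[:2] for p in max(cs,key=len)],np.float32)
    r=cv2.minAreaRect(pts*1000); b=cv2.boxPoints(r)
    e=[b[1]-b[0],b[2]-b[1]]; e=max(e,key=np.linalg.norm)
    return ce[k].round(1),s[k,4],np.array(r[0]).round(1),np.array(r[1]).round(1),round(np.degrees(np.arctan2(e[1],e[0]))%180,1)
E
python3 - <<'E'
from h import *
f=np.load('top0.npz'); p=f['p']; c=get_calibration('top')
crop=p[140:280,85:475]; cv2.imwrite('pics/crop1.png',cv2.resize(crop[:,:,::-1],None,fx=2,fy=2,interpolation=cv2.INTER_CUBIC))
crop=p[145:275,280:460]; cv2.imwrite('pics/crop2.png',cv2.resize(crop[:,:,::-1],None,fx=4,fy=4,interpolation=cv2.INTER_CUBIC))
print(np.round([ray(c,*x,0.007) for x in [(130,184),(190,187),(128,219),(185,225)]],3))
hsv=cv2.cvtColor(p,cv2.COLOR_RGB2HSV)
for q in [(393,177),(303,178),(302,248),(438,178),(420,200),(347,240),(446,236)]: print(q,p[q[1],q[0]],hsv[q[1],q[0]])
s=read_state()
from scipy.spatial.transform import Rotation as R
print(R.from_quat(s['eef_rot']).as_matrix().round(3))
E
```

```text
[[0.597 0.276 0.007]
 [0.587 0.147 0.007]
 [0.522 0.279 0.007]
 [0.506 0.157 0.007]]
(393, 177) [63 37 20] [ 12 174  63]
(303, 178) [109  88  52] [ 19 133 109]
(302, 248) [185 142  68] [ 19 161 185]
(438, 178) [52 52 48] [30 20 52]
(420, 200) [161 104  61] [ 13 158 161]
(347, 240) [212 171 116] [ 17 115 212]
(446, 236) [211 200 192] [ 13  23 211]
[[ 0.243 -0.001 -0.97 ]
 [ 0.97  -0.002  0.243]
 [-0.002 -1.     0.   ]]
```

View pics/crop2.png

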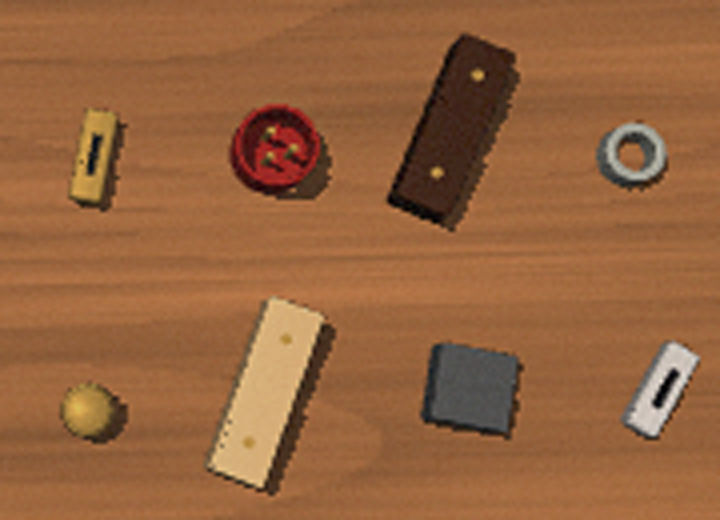

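View pics/crop1.png

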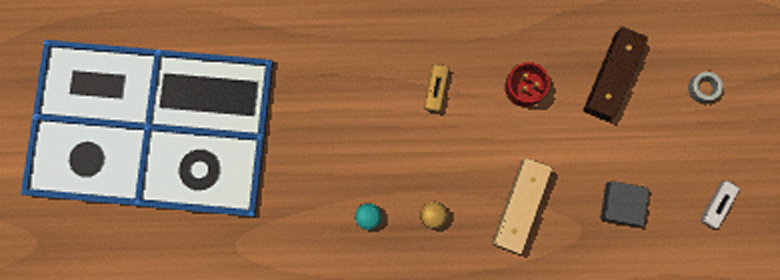

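The crops confirm the choice. Crop 2 shows the yellow guard with its slot at (95,155), walnut at (455,130), the ring at (633,155) and the brass dome at (90,410). Next I measure positions from the depth image and the painted shapes.

```bash
cat >> h.py <<'E'
def cloud(d,c):
    v,u=np.mgrid[0:d.shape[0],0:d.shape[1]]
    P=np.stack([(u-c['cx'])/c['fx']*d,(v-c['cy'])/c['fy']*d,d],-1)
    return P@c['T'][:3,:3].T+c['T'][:3,3]
E
python3 - <<'E'
from h import *
f=np.load('top0.npz'); p=f['p'];d=f['d']; c=get_calibration('top'); W=cloud(d,c)
print('table z',np.median(W[200:240,310:330,2]))
for n,b,h in [('walnut',(370,150,415,205),.026),('ash',(328,213,366,271),.026),('guard',(293,168,315,200),.014),('alu',(432,226,458,258),.014),('pommel',(290,238,316,260),.016),('collar',(426,170,450,196),.016),('turq',(258,238,283,260),.016),('red',(332,168,366,196),.02),('dark',(382,228,414,256),.01)]:
    z=W[...,2]; s=z[b[1]:b[3],b[0]:b[2]]; zm=np.percentile(s,97)
    m=((z>zm-.006)&(d>0)).astype(np.uint8)
    print(n,zm.round(4),blob(m,c,h,b))
    X=W[b[1]:b[3],b[0]:b[2]][(s>zm-.006)]; print('   cloud mean',X.mean(0).round(4))
g=p.max(2)<90
for n,b in [('guard',(112,172,152,194)),('handle',(164,172,217,202)),('pommel',(112,205,145,236)),('collar',(165,207,205,243))]:
    print(n,blob(g.astype(np.uint8),c,.007,b))
E
```

```text
table z 0.00016182522628221951
walnut 0.0277 (array([393.5, 175.9]), np.int32(657), array([ 595.9, -281.6]), array([30.2, 95.1]), np.float32(154.7))
   cloud mean [ 0.5939 -0.2791  0.0342]
ash 0.0279 (array([346.2, 242.5]), np.int32(692), array([ 460.4, -177.2]), array([30.2, 94.8]), np.float32(157.6))
   cloud mean [ 0.46   -0.176   0.0329]
guard 0.0159 (array([303. , 183.5]), np.int32(194), array([587. , -94.2]), array([17.7, 49.3]), np.float32(167.0))
   cloud mean [ 0.5837 -0.0932  0.0299]
alu 0.0157 (array([445.2, 241.8]), np.int32(216), array([ 457.6, -382. ]), array([18.6, 49.7]), np.float32(147.3))
   cloud mean [ 0.4569 -0.3776  0.0248]
pommel 0.0232 (array([301.7, 246.9]), np.int32(124), array([453.5, -86.6]), array([22.7, 24.7]), np.float32(178.3))
   cloud mean [ 0.453  -0.086   0.0335]
collar 0.0171 (array([438.3, 182.7]), np.int32(122), array([ 580.7, -376.7]), array([29., 32.]), np.float32(132.8))
   cloud mean [ 0.576  -0.3664  0.0409]
turq 0.0225 (array([268.7, 247.8]), np.int32(129), array([453.1, -19.6]), array([24.8, 24.7]), np.float32(88.9))
   cloud mean [ 0.453  -0.0192  0.0264]
red 0.0273 (array([349.2, 180.9]), np.int32(106), array([ 588.6, -190. ]), array([41.7, 42.8]), np.float32(177.5))
   cloud mean [ 0.581  -0.1837  0.0576]
dark 0.0244 (array([398. , 241.3]), np.int32(390), array([ 460.9, -286.7]), array([41.6, 40.4]), np.float32(77.5))
   cloud mean [ 0.4595 -0.2785  0.0378]
guard (array([133.3, 181.9]), np.int32(290), array([601.5, 269.3]), array([56.7, 24.2]), np.float32(83.3))
handle (array([189.1, 186.9]), np.int32(801), array([587.5, 149.4]), array([101.6,  37.2]), np.float32(83.4))
pommel (array([127.9, 219.2]), np.int32(229), array([521.5, 278.6]), array([34.6, 34.2]), np.float32(1.4))
collar (array([184.3, 224.6]), np.int32(254), array([507. , 158.2]), array([40.6, 40.3]), np.float32(88.6))
```

```bash
cat > to.py <<'E'
import sys
from h import *
from scipy.spatial.transform import Rotation as R
a=[float(x) for x in sys.argv[1:]]
s=read_state(); M=R.from_quat(s['eef_rot']).as_matrix()
yaw=np.degrees(np.arctan2(M[1,0],M[0,0]))
d=M.T@(np.array(a[:3])-s['position'])
dy=(a[3]-yaw+90)%180-90 if len(a)>3 else 0
if len(a)>4: dy=(a[3]-yaw+180)%360-180
print('t',s['time'],'p',s['position'].round(4),'yaw',yaw.round(2),'q6',s['q'][5].round(2),'F',s['wrist_force'].round(1),'w',round(s['width'],4))
print('tx %.4f ty %.4f tz %.4f roll %.2f'%(*d,-dy/6))
E
python3 to.py 0.55 0.15 0.15 64.7;python3 to.py 0.596 -0.2816 0.12 64.7
```

```text
t 0.1 p [0.1398 0.5572 0.2555] yaw 75.92 q6 -0.07 F [ 0.6  0.1 -0.7] w 0.0855
tx -0.2949 ty 0.1059 tz -0.4970 roll 1.87
t 0.1 p [0.1398 0.5572 0.2555] yaw 75.92 q6 -0.07 F [ 0.6  0.1 -0.7] w 0.0855
tx -0.7023 ty 0.1367 tz -0.6466 roll 1.87
```

Request:
jog_arm([
  {"tx":-0.295,"ty":0.106,"tz":-0.497,"roll":1.87,"fingers":110},
  {"tx":-0.295,"ty":0.106,"tz":-0.497,"roll":1.87,"fingers":110},
  {"tx":-0.295,"ty":0.106,"tz":-0.497,"roll":1.87,"fingers":110},
  {"tx":-0.295,"ty":0.106,"tz":-0.497,"roll":1.87,"fingers":110},
  {"tx":-0.295,"ty":0.106,"tz":-0.497,"roll":1.87,"fingers":110},
], squeeze=60)

```text
time: 0.72
position: [0.3591, 0.3397, 0.1994]
eef_rot: [-0.597, -0.378, 0.378, 0.597]
wrist_force: [0.3, 0.5, 0.9]
width: 0.0487
```

```bash
python3 to.py 0.55 0.10 0.15 64.7;python3 to.py 0.596 -0.2816 0.12 64.7
```

```text
t 0.725 p [0.3591 0.3397 0.1994] yaw 64.71 q6 -0.46 F [0.3 0.5 0.9] w 0.0487
tx -0.1352 ty 0.0494 tz -0.2750 roll 0.00
t 0.725 p [0.3591 0.3397 0.1994] yaw 64.71 q6 -0.46 F [0.3 0.5 0.9] w 0.0487
tx -0.4606 ty 0.0794 tz -0.4795 roll 0.00
```

Request:
jog_arm([
  {"tx":-0.46,"ty":0.08,"tz":-0.48,"roll":0},
  {"tx":-0.46,"ty":0.08,"tz":-0.48,"roll":0},
  {"tx":-0.46,"ty":0.08,"tz":-0.48,"roll":0},
  {"tx":-0.46,"ty":0.08,"tz":-0.48,"roll":0},
  {"tx":-0.46,"ty":0.08,"tz":-0.48,"roll":0},
])

```text
$.plan[0]: bad value
```

```bash
python3 to.py 0.596 -0.2816 0.12 64.7
```

```text
t 0.725 p [0.3591 0.3397 0.1994] yaw 64.71 q6 -0.46 F [0.3 0.5 0.9] w 0.0487
tx -0.4606 ty 0.0794 tz -0.4795 roll 0.00
```

Request:
jog_arm([
  {"tx":-0.46,"ty":0.08,"tz":-0.48,"roll":0,"fingers":110},
  {"tx":-0.46,"ty":0.08,"tz":-0.48,"roll":0,"fingers":110},
  {"tx":-0.46,"ty":0.08,"tz":-0.48,"roll":0,"fingers":110},
  {"tx":-0.46,"ty":0.08,"tz":-0.48,"roll":0,"fingers":110},
  {"tx":-0.46,"ty":0.08,"tz":-0.48,"roll":0,"fingers":110},
])

```text
time: 1.35
position: [0.4693, 0.0495, 0.1623]
eef_rot: [-0.597, -0.378, 0.378, 0.597]
wrist_force: [0.9, 1.3, -0.7]
width: 0.0489
```

```bash
python3 to.py 0.596 -0.2816 0.12 64.7
```

```text
t 1.35 p [0.4693 0.0495 0.1623] yaw 64.69 q6 -1.11 F [ 0.9  1.3 -0.7] w 0.0489
tx -0.2451 ty 0.0422 tz -0.2561 roll -0.00
```

Request:
jog_arm([
  {"tx":-0.245,"ty":0.042,"tz":-0.256,"roll":0,"fingers":110},
  {"tx":-0.245,"ty":0.042,"tz":-0.256,"roll":0,"fingers":110},
  {"tx":-0.245,"ty":0.042,"tz":-0.256,"roll":0,"fingers":110},
  {"tx":-0.245,"ty":0.042,"tz":-0.256,"roll":0,"fingers":110},
  {"tx":-0.245,"ty":0.042,"tz":-0.256,"roll":0,"fingers":110},
])

```text
time: 1.98
position: [0.5801, -0.2403, 0.1251]
eef_rot: [-0.597, -0.378, 0.378, 0.598]
wrist_force: [-0.1, 0.6, 0.1]
width: 0.0484
```

```bash
python3 to.py 0.596 -0.2816 0.12 64.7
```

```text
t 1.975 p [ 0.5801 -0.2403  0.1251] yaw 64.67 q6 -1.59 F [-0.1  0.6  0.1] w 0.0484
tx -0.0305 ty 0.0050 tz -0.0320 roll -0.00
```

Request:
jog_arm([
  {"tx":-0.0305,"ty":0.005,"tz":-0.032,"roll":0,"fingers":110},
  {"tx":-0.0305,"ty":0.005,"tz":-0.032,"roll":0,"fingers":110},
])

```text
time: 2.22
position: [0.5966, -0.2834, 0.1196]
eef_rot: [0.598, 0.377, -0.377, -0.598]
wrist_force: [0.0, 0.8, 0.1]
width: 0.0484
```

```bash
python3 to.py 0.596 -0.2816 0.028 64.7; python3 - <<'E'
from h import *
c=get_calibration('wrist')
p,d=grab_frame('wrist'); cv2.imwrite('pics/w1.png',p[:,:,::-1]); W=cloud(d,c)
np.savez('w1.npz',p=p,d=d)
for z in [.026]:
  m=((W[...,2]>.02)&(W[...,2]<.032)&(d>0)&(p.max(2)<120)).astype(np.uint8)
  print(blob(m,c,z,(0,0,560,420)))
  print(ray(c,280,210,0.026))
E
```

```text
t 2.225 p [ 0.5966 -0.2834  0.1196] yaw 64.49 q6 -1.63 F [0.  0.8 0.1] w 0.0484
tx 0.0014 ty 0.0916 tz 0.0014 roll -0.03
(array([274.5, 233.1]), np.int32(5236), array([ 595.9, -281.3]), array([29.8, 93.3]), np.float32(154.7))
[ 0.58535756 -0.27447865  0.026     ]
```

View pics/w1.png

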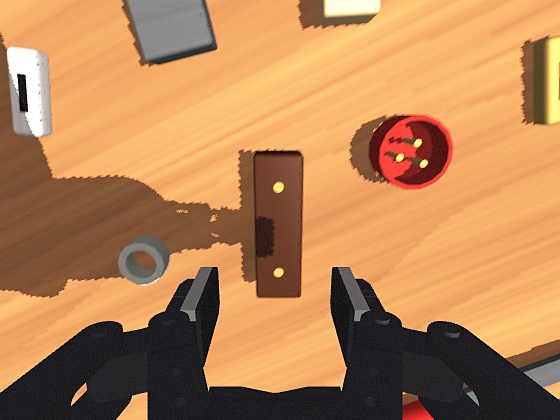

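The wrist view shows the walnut block at px (278,225), and its position agrees with the top camera within 1 mm. Going down.

Request:
jog_arm([
  {"tx":0.001,"ty":0.05,"tz":0.001,"roll":0,"fingers":110},
  {"tx":0.001,"ty":0.092,"tz":0.001,"roll":0,"fingers":110},
  {"tx":0.001,"ty":0.092,"tz":0.001,"roll":0,"fingers":110},
], squeeze=60)

```text
time: 2.65
position: [0.5925, -0.2755, 0.026]
eef_rot: [-0.595, -0.377, 0.38, 0.6]
wrist_force: [0.6, -0.1, 0.0]
width: 0.0483
```

```bash
python3 to.py 0.596 -0.2816 0.028 64.7
```

```text
t 2.65 p [ 0.5925 -0.2755  0.026 ] yaw 64.77 q6 -1.63 F [ 0.6 -0.1  0. ] w 0.0483
tx -0.0040 ty -0.0021 tz -0.0057 roll 0.01
```

Request:
jog_arm([
  {"tx":0,"ty":0,"tz":0,"roll":0,"fingers":110},
  {"tx":0,"ty":0,"tz":0,"roll":0,"fingers":110},
])

```text
time: 2.9
position: [0.5964, -0.2785, 0.031]
eef_rot: [0.598, 0.379, -0.378, -0.596]
wrist_force: [0.2, -0.5, -0.2]
width: 0.0486
```

```bash
python3 to.py 0.596 -0.2816 0.028 64.7
```

```text
t 2.9 p [ 0.5964 -0.2785  0.031 ] yaw 64.73 q6 -1.63 F [ 0.2 -0.5 -0.2] w 0.0486
tx -0.0030 ty 0.0030 tz -0.0009 roll 0.00
```

Request:
jog_arm([
  {"tx":0,"ty":0,"tz":0,"roll":0,"fingers":110},
  {"tx":0,"ty":0,"tz":0,"roll":0,"fingers":110},
  {"tx":0,"ty":0,"tz":0,"roll":0,"fingers":110},
])

```text
time: 3.28
position: [0.5954, -0.2784, 0.0292]
eef_rot: [0.598, 0.378, -0.378, -0.597]
wrist_force: [-0.1, 0.3, -0.0]
width: 0.0486
```

```bash
python3 to.py 0.596 -0.2816 0.028 64.7
```

```text
t 3.275 p [ 0.5954 -0.2784  0.0292] yaw 64.69 q6 -1.63 F [-0.1  0.3 -0. ] w 0.0486
tx -0.0026 ty 0.0012 tz -0.0019 roll -0.00
```

Request:
jog_arm([
  {"tx":-0.0026,"ty":0.001,"tz":-0.002,"roll":0,"fingers":110},
  {"tx":-0.0026,"ty":0.001,"tz":-0.002,"roll":0,"fingers":110},
  {"tx":-0.0026,"ty":0.001,"tz":-0.002,"roll":0,"fingers":255},
  {"tx":-0.0026,"ty":0.001,"tz":-0.002,"roll":0,"fingers":255},
  {"tx":-0.0026,"ty":0.001,"tz":-0.002,"roll":0,"fingers":255},
])

```text
time: 3.9
position: [0.5961, -0.2816, 0.0279]
eef_rot: [0.597, 0.378, -0.378, -0.597]
wrist_force: [0.4, -0.4, 0.3]
width: 0.0287
```

Request:
jog_arm([
  {"tx":0,"ty":0,"tz":0,"roll":0,"fingers":255},
  {"tx":0,"ty":-0.05,"tz":0,"roll":0,"fingers":255},
  {"tx":0,"ty":-0.09,"tz":0,"roll":0,"fingers":255},
  {"tx":0,"ty":-0.09,"tz":0,"roll":0,"fingers":255},
  {"tx":0,"ty":-0.09,"tz":0,"roll":0,"fingers":255},
])

```text
time: 4.53
position: [0.5953, -0.2811, 0.1173]
eef_rot: [-0.597, -0.378, 0.379, 0.598]
wrist_force: [-0.6, 0.3, 0.0]
width: 0.029
```

```bash
python3 to.py 0.5875 0.1494 0.12 -6.6; python3 - <<'E'
from h import *
p,d=grab_frame('wrist'); cv2.imwrite('pics/w2.png',p[:,:,::-1])
E
```

```text
t 4.525 p [ 0.5953 -0.2811  0.1173] yaw 64.7 q6 -1.63 F [-0.6  0.3  0. ] w 0.029
tx 0.3859 ty -0.0025 tz 0.1911 roll 11.88
```

View pics/w2.png

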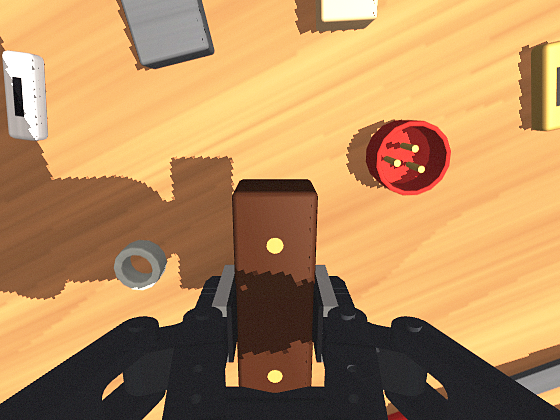

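Walnut is gripped and lifted, with its dots at (275,245) and (275,376), so it sits straight. On to the tray.

Request:
jog_arm([
  {"tx":0.386,"ty":-0.003,"tz":0.191,"roll":11.9,"fingers":255},
  {"tx":0.386,"ty":-0.003,"tz":0.191,"roll":11.9,"fingers":255},
  {"tx":0.386,"ty":-0.003,"tz":0.191,"roll":11.9,"fingers":255},
  {"tx":0.386,"ty":-0.003,"tz":0.191,"roll":11.9,"fingers":255},
  {"tx":0.386,"ty":-0.003,"tz":0.191,"roll":11.9,"fingers":255},
])

```text
time: 5.2
position: [0.5895, 0.022, 0.118]
eef_rot: [-0.703, -0.076, 0.078, 0.703]
wrist_force: [0.4, -1.1, -0.1]
width: 0.0292
```

```bash
python3 to.py 0.5875 0.1494 0.12 -6.6 
```

```text
t 5.2 p [0.5895 0.022  0.118 ] yaw 12.5 q6 -0.25 F [ 0.4 -1.1 -0.1] w 0.0292
tx 0.0256 ty -0.0019 tz 0.1248 roll 3.18
```

Request:
jog_arm([
  {"tx":0.0256,"ty":-0.002,"tz":0.125,"roll":3.18,"fingers":255},
  {"tx":0.0256,"ty":-0.002,"tz":0.125,"roll":3.18,"fingers":255},
  {"tx":0.0256,"ty":-0.002,"tz":0.125,"roll":3.18,"fingers":255},
  {"tx":0.0256,"ty":-0.002,"tz":0.125,"roll":3.18,"fingers":255},
  {"tx":0.0256,"ty":-0.002,"tz":0.125,"roll":3.18,"fingers":255},
])

```text
time: 5.82
position: [0.5877, 0.1462, 0.1211]
eef_rot: [0.706, -0.039, 0.038, -0.706]
wrist_force: [-0.1, -0.1, -0.8]
width: 0.0289
```

Request:
jog_arm([
  {"tx":0,"ty":0.04,"tz":0,"roll":0,"fingers":255},
  {"tx":0,"ty":0.06,"tz":0,"roll":0,"fingers":255},
  {"tx":0,"ty":0.06,"tz":0,"roll":0,"fingers":255},
  {"tx":0,"ty":0.06,"tz":0,"roll":0,"fingers":255},
  {"tx":0,"ty":0.06,"tz":0,"roll":0,"fingers":255},
])

```text
time: 6.45
position: [0.5892, 0.1474, 0.0631]
eef_rot: [-0.706, 0.038, -0.04, 0.706]
wrist_force: [0.2, 0.1, -1.3]
width: 0.029
```

```bash
python3 to.py 0.5875 0.1494 0.0355 -6.6; python3 - <<'E'
from h import *
c=get_calibration('wrist')
p,d=grab_frame('wrist'); cv2.imwrite('pics/w3.png',p[:,:,::-1])
p,d=grab_frame('scene'); cv2.imwrite('pics/s3.png',p[:,:,::-1])
E
```

```text
t 6.45 p [0.5892 0.1474 0.0631] yaw -6.27 q6 0.29 F [ 0.2  0.1 -1.3] w 0.029
tx -0.0020 ty 0.0276 tz 0.0018 roll 0.05
```

View pics/w3.png

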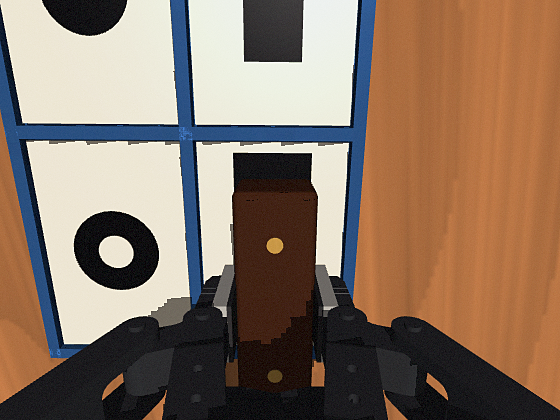

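The wrist view shows the block aligned over the black rectangle, whose end is visible at (272,165). Lowering.

Request:
jog_arm([
  {"tx":-0.002,"ty":0.015,"tz":0.002,"roll":0.05,"fingers":255},
  {"tx":-0.002,"ty":0.022,"tz":0.002,"roll":0.05,"fingers":255},
  {"tx":-0.002,"ty":0.026,"tz":0.002,"roll":0.05,"fingers":255},
  {"tx":-0.002,"ty":0.0265,"tz":0.002,"roll":0.05,"fingers":255},
  {"tx":-0.002,"ty":0.0265,"tz":0.002,"roll":0.05,"fingers":255},
])

```text
time: 7.18
position: [0.5864, 0.15, 0.0352]
eef_rot: [0.706, -0.04, 0.04, -0.706]
wrist_force: [0.5, 0.3, -1.3]
width: 0.0287
```

```bash
python3 to.py 0.5875 0.1494 0.0355 -6.6
```

```text
t 7.175 p [0.5864 0.15   0.0352] yaw -6.53 q6 0.29 F [ 0.5  0.3 -1.3] w 0.0287
tx 0.0011 ty -0.0003 tz -0.0004 roll 0.01
```

Request:
jog_arm([
  {"tx":0,"ty":0,"tz":0,"roll":0,"fingers":138},
  {"tx":0,"ty":0,"tz":0,"roll":0,"fingers":138},
  {"tx":0,"ty":-0.02,"tz":0,"roll":0,"fingers":138},
  {"tx":0,"ty":-0.06,"tz":0,"roll":0,"fingers":138},
  {"tx":0,"ty":-0.09,"tz":0,"roll":0,"fingers":138},
])

```text
time: 7.8
position: [0.5868, 0.15, 0.1269]
eef_rot: [-0.706, 0.04, -0.041, 0.706]
wrist_force: [0.1, -0.9, -0.2]
width: 0.0391
```

```bash
python3 to.py 0.587 -0.094 0.12 77; python3 - <<'E'
from h import *
c=get_calibration('wrist')
p,d=grab_frame('wrist'); cv2.imwrite('pics/w4.png',p[:,:,::-1])
E
```

```text
t 7.8 p [0.5868 0.15   0.1269] yaw -6.54 q6 0.29 F [ 0.1 -0.9 -0.2] w 0.0391
tx 0.0280 ty 0.0068 tz -0.2424 roll -13.92
```

View pics/w4.png

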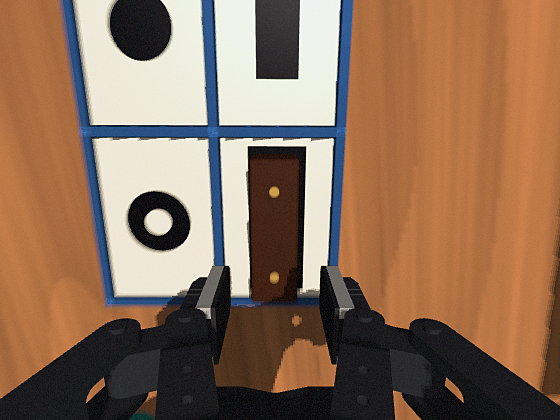

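Walnut is down on its rectangle. The next part is the brass guard.

Request:
jog_arm([
  {"tx":0.028,"ty":0.007,"tz":-0.242,"roll":-13.92,"fingers":150},
  {"tx":0.028,"ty":0.007,"tz":-0.242,"roll":-13.92,"fingers":150},
  {"tx":0.028,"ty":0.007,"tz":-0.242,"roll":-13.92,"fingers":150},
  {"tx":0.028,"ty":0.007,"tz":-0.242,"roll":-13.92,"fingers":150},
  {"tx":0.028,"ty":0.007,"tz":-0.242,"roll":-13.92,"fingers":150},
])

```text
time: 8.48
position: [0.5867, -0.0978, 0.1184]
eef_rot: [0.655, 0.269, -0.269, -0.654]
wrist_force: [0.4, 0.7, -0.8]
width: 0.0352
```

```bash
python3 to.py 0.587 -0.094 0.12 77; python3 - <<'E'
from h import *
c=get_calibration('top')
p,d=grab_frame('top'); cv2.imwrite('pics/t5.png',cv2.resize(p[140:280,85:475,::-1],None,fx=2,fy=2)); W=cloud(d,c)
m=((W[...,2]>.026)&(d>0)&(p.max(2)<110)).astype(np.uint8)
print(blob(m,c,.033,(160,165,222,207)))
E
```

```text
t 8.475 p [ 0.5867 -0.0978  0.1184] yaw 44.66 q6 -1.01 F [ 0.4  0.7 -0.8] w 0.0352
tx 0.0029 ty -0.0016 tz 0.0025 roll -5.39
(array([194.5, 185.9]), np.int32(345), array([584.8, 146.5]), array([94.7, 30.7]), np.float32(83.5))
```

View pics/t5.png

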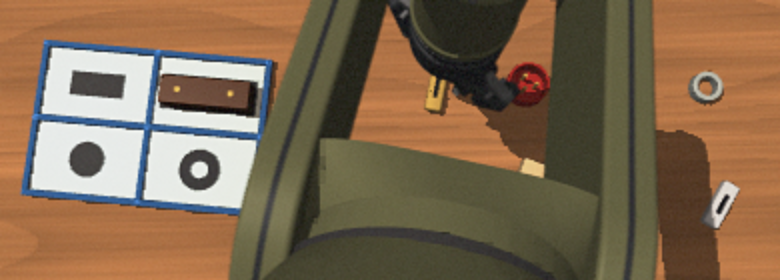

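Walnut measures about 4 mm from its card centre at 83.5°, which is inside tolerance. Continuing to the guard.

Request:
jog_arm([
  {"tx":0.003,"ty":-0.0016,"tz":0.0025,"roll":-5.39,"fingers":150},
  {"tx":0.003,"ty":-0.0016,"tz":0.0025,"roll":-5.39,"fingers":150},
  {"tx":0.003,"ty":-0.0016,"tz":0.0025,"roll":-5.39,"fingers":150},
  {"tx":0.003,"ty":-0.0016,"tz":0.0025,"roll":-5.39,"fingers":150},
  {"tx":0.003,"ty":-0.0016,"tz":0.0025,"roll":-5.39,"fingers":150},
])

```text
time: 9.15
position: [0.587, -0.0894, 0.12]
eef_rot: [-0.555, -0.439, 0.439, 0.555]
wrist_force: [0.2, 0.0, -0.5]
width: 0.0354
```

Request:
jog_arm([
  {"tx":0,"ty":0.03,"tz":0,"roll":0,"fingers":150},
  {"tx":0,"ty":0.05,"tz":0,"roll":0,"fingers":150},
  {"tx":0,"ty":0.05,"tz":0,"roll":0,"fingers":150},
  {"tx":0,"ty":0.05,"tz":0,"roll":0,"fingers":150},
  {"tx":0,"ty":0.05,"tz":0,"roll":0,"fingers":150},
])

```text
time: 9.78
position: [0.5879, -0.0899, 0.0711]
eef_rot: [0.554, 0.44, -0.439, -0.553]
wrist_force: [0.6, -0.0, -0.3]
width: 0.0349
```

```bash
python3 to.py 0.587 -0.0942 0.0275 77; python3 - <<'E'
from h import *
c=get_calibration('wrist')
p,d=grab_frame('wrist'); cv2.imwrite('pics/w6.png',p[:,:,::-1]); W=cloud(d,c)
np.savez('w6.npz',p=p,d=d)
hsv=cv2.cvtColor(p,cv2.COLOR_RGB2HSV)
m=((W[...,2]>.009)&(W[...,2]<.02)&(d>0)&(hsv[...,0]>18)&(hsv[...,1]>80)).astype(np.uint8)
m=cv2.morphologyEx(m,cv2.MORPH_CLOSE,np.ones((5,5)))
print(blob(m,c,.014,(150,50,420,420)))
E
```

```text
t 9.775 p [ 0.5879 -0.0899  0.0711] yaw 76.87 q6 -1.56 F [ 0.6 -0.  -0.3] w 0.0349
tx -0.0044 ty 0.0436 tz 0.0000 roll -0.02
(array([268. , 251.6]), np.int32(2857), array([586.9, -93.6]), array([17.3, 50.1]), np.float32(167.3))
```

View pics/w6.png

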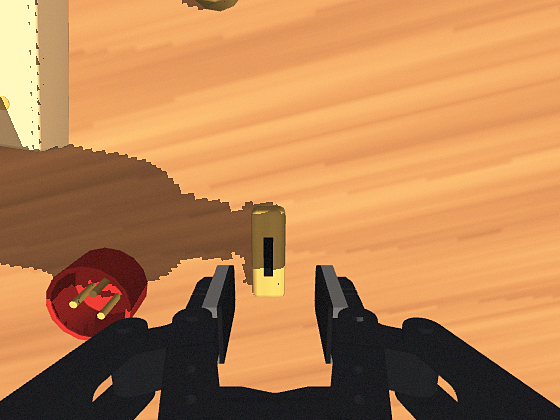

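The wrist view shows the guard at px (268,252), in agreement with the top camera. Descending gently.

Request:
jog_arm([
  {"tx":-0.004,"ty":0.015,"tz":0,"roll":0,"fingers":150},
  {"tx":-0.004,"ty":0.028,"tz":0,"roll":0,"fingers":150},
  {"tx":-0.004,"ty":0.036,"tz":0,"roll":0,"fingers":150},
  {"tx":-0.004,"ty":0.04,"tz":0,"roll":0,"fingers":150},
  {"tx":-0.004,"ty":0.042,"tz":0,"roll":0,"fingers":150},
])

```text
time: 10.45
position: [0.5861, -0.0936, 0.0275]
eef_rot: [-0.554, -0.44, 0.44, 0.554]
wrist_force: [0.0, -0.3, -0.1]
width: 0.0351
```

Request:
jog_arm([
  {"tx":0,"ty":0,"tz":0,"roll":0,"fingers":150},
  {"tx":0,"ty":0,"tz":0,"roll":0,"fingers":150},
])

```text
time: 10.7
position: [0.5865, -0.0937, 0.0284]
eef_rot: [0.554, 0.44, -0.44, -0.554]
wrist_force: [-0.6, 0.2, -0.2]
width: 0.0351
```

```bash
python3 to.py 0.587 -0.094 0.0275 77
```

```text
t 10.7 p [ 0.5865 -0.0937  0.0284] yaw 76.91 q6 -1.57 F [-0.6  0.2 -0.2] w 0.0351
tx -0.0001 ty 0.0009 tz -0.0006 roll -0.02
```

Request:
jog_arm([
  {"tx":0,"ty":0.0008,"tz":0,"roll":0,"fingers":255},
  {"tx":0,"ty":0.0008,"tz":0,"roll":0,"fingers":255},
  {"tx":0,"ty":0.0008,"tz":0,"roll":0,"fingers":255},
  {"tx":0,"ty":0.0008,"tz":0,"roll":0,"fingers":255},
], squeeze=60)

```text
time: 11.2
position: [0.5865, -0.0938, 0.0278]
eef_rot: [0.554, 0.44, -0.439, -0.553]
wrist_force: [-0.1, 0.3, 5.4]
width: 0.0165
```

Request:
jog_arm([
  {"tx":0,"ty":-0.03,"tz":0,"roll":0,"fingers":255},
  {"tx":0,"ty":-0.07,"tz":0,"roll":0,"fingers":255},
  {"tx":0,"ty":-0.07,"tz":0,"roll":0,"fingers":255},
  {"tx":0,"ty":-0.07,"tz":0,"roll":0,"fingers":255},
])

```text
time: 11.7
position: [0.5854, -0.0935, 0.0965]
eef_rot: [-0.553, -0.439, 0.44, 0.554]
wrist_force: [0.2, 0.0, -2.1]
width: 0.0158
```

```bash
python3 to.py 0.6015 0.2693 0.11 -6.6; python3 - <<'E'
from h import *
p,d=grab_frame('wrist'); cv2.imwrite('pics/w7.png',p[:,:,::-1])
E
```

```text
t 11.7 p [ 0.5854 -0.0935  0.0965] yaw 76.9 q6 -1.57 F [ 0.2  0.  -2.1] w 0.0158
tx 0.3570 ty -0.0134 tz 0.0665 roll 13.92
```

View pics/w7.png

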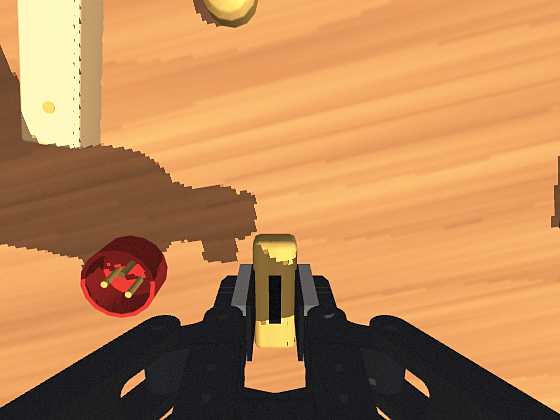

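Guard is gripped and lifted, with the slot centred at (275,300). On to its bay.

Request:
jog_arm([
  {"tx":0.357,"ty":-0.013,"tz":0.0665,"roll":13.92,"fingers":255},
  {"tx":0.357,"ty":-0.013,"tz":0.0665,"roll":13.92,"fingers":255},
  {"tx":0.357,"ty":-0.013,"tz":0.0665,"roll":13.92,"fingers":255},
  {"tx":0.357,"ty":-0.013,"tz":0.0665,"roll":13.92,"fingers":255},
  {"tx":0.357,"ty":-0.013,"tz":0.0665,"roll":13.92,"fingers":255},
])

```text
time: 12.38
position: [0.5984, 0.203, 0.1058]
eef_rot: [0.689, 0.156, -0.159, -0.689]
wrist_force: [1.2, 0.2, -0.9]
width: 0.0164
```

```bash
python3 to.py 0.6015 0.2693 0.11 -6.6
```

```text
t 12.375 p [0.5984 0.203  0.1058] yaw 25.72 q6 -0.19 F [ 1.2  0.2 -0.9] w 0.0164
tx 0.0316 ty -0.0043 tz 0.0584 roll 5.39
```

Request:
jog_arm([
  {"tx":0.0316,"ty":-0.004,"tz":0.0584,"roll":5.39,"fingers":255},
  {"tx":0.0316,"ty":-0.004,"tz":0.0584,"roll":5.39,"fingers":255},
  {"tx":0.0316,"ty":-0.004,"tz":0.0584,"roll":5.39,"fingers":255},
  {"tx":0.0316,"ty":-0.004,"tz":0.0584,"roll":5.39,"fingers":255},
  {"tx":0.0316,"ty":-0.004,"tz":0.0584,"roll":5.39,"fingers":255},
])

```text
time: 13.0
position: [0.6017, 0.2674, 0.1106]
eef_rot: [0.706, -0.038, 0.037, -0.706]
wrist_force: [-0.7, -1.0, -2.3]
width: 0.0167
```

Request:
jog_arm([
  {"tx":0,"ty":0.03,"tz":0,"roll":0,"fingers":255},
  {"tx":0,"ty":0.05,"tz":0,"roll":0,"fingers":255},
  {"tx":0,"ty":0.05,"tz":0,"roll":0,"fingers":255},
  {"tx":0,"ty":0.05,"tz":0,"roll":0,"fingers":255},
  {"tx":0,"ty":0.05,"tz":0,"roll":0,"fingers":255},
])

```text
time: 13.62
position: [0.6033, 0.268, 0.063]
eef_rot: [-0.706, 0.038, -0.039, 0.706]
wrist_force: [0.0, -0.2, -1.1]
width: 0.0164
```

```bash
python3 to.py 0.6015 0.2693 0.0355 -6.6; python3 - <<'E'
from h import *
p,d=grab_frame('wrist'); cv2.imwrite('pics/w8.png',p[:,:,::-1])
E
```

```text
t 13.625 p [0.6033 0.268  0.063 ] yaw -6.27 q6 0.46 F [ 0.  -0.2 -1.1] w 0.0164
tx -0.0019 ty 0.0275 tz 0.0010 roll 0.06
```

View pics/w8.png

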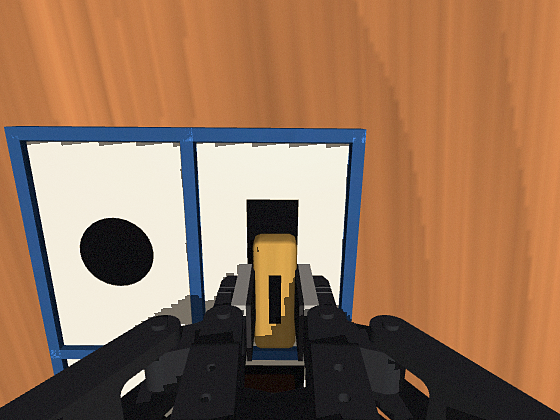

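```bash
python3 - <<'E'
from h import *
c=get_calibration('wrist')
a=ray(c,272,200,.007); b=ray(c,275,234,.049); s=ray(c,116,252,.007)
u=np.array([np.cos(np.radians(83.4)),np.sin(np.radians(83.4)),0])
print('rect far end',a,'-> centre',a-u*.029,'guard far top end',b,'-> centre',b-u*.025,'disc',s)
E
```

```text
rect far end [0.60551724 0.2978171  0.007     ] -> centre [0.60218406 0.26900929 0.007     ] guard far top end [0.60648006 0.29429534 0.049     ] -> centre [0.60360663 0.26946102 0.049     ] disc [0.5212828  0.27901828 0.007     ]
```

The wrist view agrees: rectangle centre (602,269) mm, guard now at (604,269). Lowering.

Request:
jog_arm([
  {"tx":-0.0015,"ty":0.012,"tz":0,"roll":0.05,"fingers":255},
  {"tx":-0.0015,"ty":0.02,"tz":0,"roll":0.05,"fingers":255},
  {"tx":-0.0015,"ty":0.025,"tz":0,"roll":0.05,"fingers":255},
  {"tx":-0.0015,"ty":0.027,"tz":0,"roll":0.05,"fingers":255},
  {"tx":-0.0015,"ty":0.027,"tz":0,"roll":0.05,"fingers":255},
])

```text
time: 14.3
position: [0.6008, 0.268, 0.0349]
eef_rot: [0.706, -0.041, 0.041, -0.706]
wrist_force: [-0.1, -0.0, -0.5]
width: 0.0163
```

Request:
jog_arm([
  {"tx":0,"ty":0,"tz":0,"roll":0,"fingers":255},
])

```text
time: 14.42
position: [0.601, 0.2681, 0.0349]
eef_rot: [-0.706, 0.04, -0.041, 0.706]
wrist_force: [-0.2, -0.1, 0.5]
width: 0.0161
```

```bash
python3 to.py 0.6015 0.2693 0.035 -6.6
```

```text
t 14.425 p [0.601  0.2681 0.0349] yaw -6.58 q6 0.47 F [-0.2 -0.1  0.5] w 0.0161
tx 0.0004 ty -0.0001 tz 0.0013 roll 0.00
```

Request:
jog_arm([
  {"tx":0,"ty":0,"tz":0,"roll":0,"fingers":165},
  {"tx":0,"ty":0,"tz":0,"roll":0,"fingers":165},
  {"tx":0,"ty":-0.02,"tz":0,"roll":0,"fingers":165},
  {"tx":0,"ty":-0.06,"tz":0,"roll":0,"fingers":150},
  {"tx":0,"ty":-0.085,"tz":0,"roll":0,"fingers":150},
])

```text
time: 15.05
position: [0.6017, 0.2684, 0.1216]
eef_rot: [-0.706, 0.04, -0.041, 0.706]
wrist_force: [0.6, 0.2, -0.7]
width: 0.0353
```

```bash
python3 to.py 0.4535 -0.0866 0.12 0; python3 - <<'E'
from h import *
p,d=grab_frame('wrist'); cv2.imwrite('pics/w9.png',p[:,:,::-1])
E
```

```text
t 15.05 p [0.6017 0.2684 0.1216] yaw -6.58 q6 0.47 F [ 0.6  0.2 -0.7] w 0.0353
tx -0.1066 ty 0.0010 tz -0.3696 roll -1.10
```

View pics/w9.png

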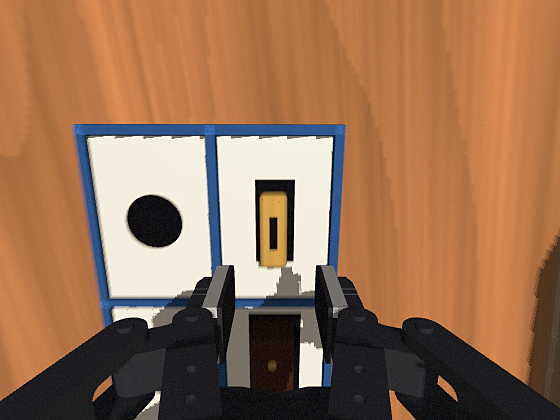

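Guard is placed at px (272,228), inside its rectangle. Next is the pommel.

Request:
jog_arm([
  {"tx":-0.107,"ty":0.001,"tz":-0.37,"roll":-1.1,"fingers":125},
  {"tx":-0.107,"ty":0.001,"tz":-0.37,"roll":-1.1,"fingers":125},
  {"tx":-0.107,"ty":0.001,"tz":-0.37,"roll":-1.1,"fingers":125},
  {"tx":-0.107,"ty":0.001,"tz":-0.37,"roll":-1.1,"fingers":125},
  {"tx":-0.107,"ty":0.001,"tz":-0.37,"roll":-1.1,"fingers":125},
])

```text
time: 15.72
position: [0.4796, -0.0219, 0.119]
eef_rot: [0.707, 0.001, -0.0, -0.707]
wrist_force: [1.4, -1.3, -0.9]
width: 0.0434
```

```bash
python3 to.py 0.4535 -0.0866 0.09 0
```

```text
t 15.725 p [ 0.4796 -0.0219  0.119 ] yaw 0.06 q6 -0.13 F [ 1.4 -1.3 -0.9] w 0.0434
tx -0.0262 ty 0.0290 tz -0.0647 roll 0.01
```

Request:
jog_arm([
  {"tx":-0.026,"ty":0.029,"tz":-0.065,"roll":0,"fingers":125},
  {"tx":-0.026,"ty":0.029,"tz":-0.065,"roll":0,"fingers":125},
  {"tx":-0.026,"ty":0.029,"tz":-0.065,"roll":0,"fingers":125},
  {"tx":-0.026,"ty":0.029,"tz":-0.065,"roll":0,"fingers":125},
  {"tx":-0.026,"ty":0.029,"tz":-0.065,"roll":0,"fingers":125},
])

```text
time: 16.35
position: [0.4554, -0.0842, 0.0904]
eef_rot: [0.707, 0.001, -0.0, -0.707]
wrist_force: [-0.1, 0.3, 0.3]
width: 0.0431
```

Request:
jog_arm([
  {"tx":0,"ty":0,"tz":0,"roll":0,"fingers":125},
  {"tx":0,"ty":0,"tz":0,"roll":0,"fingers":125},
])

```text
time: 16.6
position: [0.4546, -0.0847, 0.0901]
eef_rot: [0.707, 0.001, -0.0, -0.707]
wrist_force: [1.2, 0.8, -0.7]
width: 0.0436
```

```bash
python3 to.py 0.4535 -0.0866 0.03 0; python3 - <<'E'
from h import *
c=get_calibration('wrist')
p,d=grab_frame('wrist'); cv2.imwrite('pics/w10.png',p[:,:,::-1]); W=cloud(d,c)
hsv=cv2.cvtColor(p,cv2.COLOR_RGB2HSV)
z=W[...,2]
for lo in (.017,.019,.021):
  m=((z>lo)&(z<.03)&(d>0)&(hsv[...,0]>15)&(hsv[...,0]<35)&(hsv[...,1]>60)).astype(np.uint8)
  m=cv2.morphologyEx(m,cv2.MORPH_OPEN,np.ones((3,3)))
  print(blob(m,c,lo,(200,80,400,420)))
E
```

```text
t 16.6 p [ 0.4546 -0.0847  0.0901] yaw 0.09 q6 -0.28 F [ 1.2  0.8 -0.7] w 0.0436
tx -0.0011 ty 0.0601 tz -0.0019 roll 0.02
(array([263.7, 368.6]), np.int32(3500), array([ 453.9, -177.2]), array([36.5, 80.9]), np.float32(158.2))
(array([262.6, 369.5]), np.int32(3256), array([ 453.5, -176.3]), array([34.8, 79.9]), np.float32(157.7))
(array([261.4, 370.5]), np.int32(3008), array([ 453.4, -175.1]), array([32.6, 79.2]), np.float32(158.5))
```

View pics/w10.png

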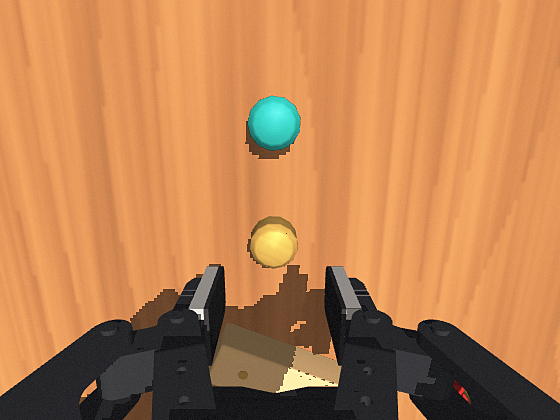

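The wrist view shows the brass pommel at (272,243) and the turquoise one at (274,122). My mask picked up the ash block, so I'm redoing it with a tighter box.

```bash
python3 - <<'E'
from h import *
c=get_calibration('wrist')
p,d=grab_frame('wrist'); W=cloud(d,c)
z=W[...,2]
for lo,h in ((.004,.016),(.012,.016),(.017,.017),(.019,.019),(.0205,.0205)):
  m=((z>lo)&(z<.03)&(d>0)).astype(np.uint8)
  m=cv2.morphologyEx(m,cv2.MORPH_OPEN,np.ones((3,3)))
  print(blob(m,c,h,(230,200,320,280)))
E
```

```text
(array([273.5, 242.3]), np.int32(1922), array([454.1, -84.7]), array([27.1, 30.6]), np.float32(90.0))
(array([273.5, 244.1]), np.int32(1763), array([454.1, -85.8]), array([27.1, 28.2]), np.float32(90.0))
(array([273.5, 246.1]), np.int32(1529), array([454.1, -86.9]), array([25.9, 25.1]), np.float32(0.0))
(array([273.5, 247.3]), np.int32(1228), array([454.1, -86.4]), array([22.2, 23.1]), np.float32(90.0))
(array([273.6, 248.7]), np.int32(849), array([454.4, -87. ]), array([20.6, 18. ]), np.float32(89.3))
```

Request:
jog_arm([
  {"tx":-0.0005,"ty":0.02,"tz":-0.0018,"roll":0,"fingers":125},
  {"tx":-0.0005,"ty":0.04,"tz":-0.0018,"roll":0,"fingers":125},
  {"tx":-0.0005,"ty":0.052,"tz":-0.0018,"roll":0,"fingers":125},
  {"tx":-0.0005,"ty":0.057,"tz":-0.0018,"roll":0,"fingers":125},
  {"tx":-0.0005,"ty":0.06,"tz":-0.0018,"roll":0,"fingers":125},
])

```text
time: 17.32
position: [0.454, -0.0871, 0.0299]
eef_rot: [0.707, 0.0, -0.0, -0.707]
wrist_force: [-0.1, 0.7, -0.1]
width: 0.044
```

Request:
jog_arm([
  {"tx":0,"ty":0,"tz":0,"roll":0,"fingers":125},
  {"tx":0,"ty":0,"tz":0,"roll":0,"fingers":125},
  {"tx":0,"ty":0,"tz":0,"roll":0,"fingers":125},
])

```text
time: 17.7
position: [0.454, -0.0871, 0.0303]
eef_rot: [0.707, 0.0, 0.0, -0.707]
wrist_force: [0.4, 0.1, 0.5]
width: 0.0436
```

```bash
python3 to.py 0.4541 -0.0865 0.029 0
```

```text
t 17.7 p [ 0.454  -0.0871  0.0303] yaw 0.02 q6 -0.28 F [0.4 0.1 0.5] w 0.0436
tx 0.0001 ty 0.0013 tz 0.0006 roll 0.00
```

Request:
jog_arm([
  {"tx":0,"ty":0.0013,"tz":0.0006,"roll":0,"fingers":255},
  {"tx":0,"ty":0.0013,"tz":0.0006,"roll":0,"fingers":255},
  {"tx":0,"ty":0.0013,"tz":0.0006,"roll":0,"fingers":255},
  {"tx":0,"ty":0.0013,"tz":0.0006,"roll":0,"fingers":255},
], squeeze=60)

```text
time: 18.2
position: [0.454, -0.0865, 0.0293]
eef_rot: [0.707, 0.0, 0.0, -0.707]
wrist_force: [-0.9, -0.2, 6.5]
width: 0.0249
```

Request:
jog_arm([
  {"tx":0,"ty":-0.03,"tz":0,"roll":0,"fingers":255},
  {"tx":0,"ty":-0.07,"tz":0,"roll":0,"fingers":255},
  {"tx":0,"ty":-0.07,"tz":0,"roll":0,"fingers":255},
  {"tx":0,"ty":-0.07,"tz":0,"roll":0,"fingers":255},
])

```text
time: 18.7
position: [0.4534, -0.0863, 0.0984]
eef_rot: [-0.707, -0.0, 0.0, 0.707]
wrist_force: [0.5, -0.8, -0.6]
width: 0.0247
```

```bash
python3 to.py 0.5215 0.2788 0.10 -6.6; python3 - <<'E'
from h import *
p,d=grab_frame('wrist'); cv2.imwrite('pics/w11.png',p[:,:,::-1])
E
```

```text
t 18.7 p [ 0.4534 -0.0863  0.0984] yaw 0.02 q6 -0.28 F [ 0.5 -0.8 -0.6] w 0.0247
tx 0.0683 ty -0.0016 tz 0.3651 roll 1.10
```

View pics/w11.png

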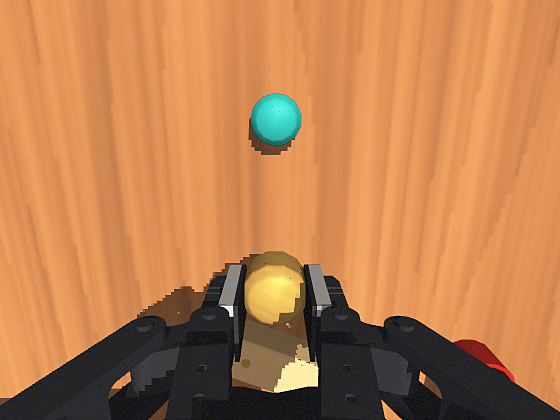

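Pommel is held at (275,285) and the turquoise one is undisturbed. Moving to the disc card.

Request:
jog_arm([
  {"tx":0.068,"ty":-0.0016,"tz":0.365,"roll":1.1,"fingers":255},
  {"tx":0.068,"ty":-0.0016,"tz":0.365,"roll":1.1,"fingers":255},
  {"tx":0.068,"ty":-0.0016,"tz":0.365,"roll":1.1,"fingers":255},
  {"tx":0.068,"ty":-0.0016,"tz":0.365,"roll":1.1,"fingers":255},
  {"tx":0.068,"ty":-0.0016,"tz":0.365,"roll":1.1,"fingers":255},
])

```text
time: 19.38
position: [0.51, 0.2224, 0.0982]
eef_rot: [0.706, -0.042, 0.039, -0.705]
wrist_force: [1.2, -0.6, -0.5]
width: 0.0246
```

```bash
python3 to.py 0.5215 0.2788 0.065 -6.6
```

```text
t 19.375 p [0.51   0.2224 0.0982] yaw -6.57 q6 0.45 F [ 1.2 -0.6 -0.5] w 0.0246
tx 0.0051 ty 0.0331 tz 0.0574 roll 0.01
```

Request:
jog_arm([
  {"tx":0.005,"ty":0.01,"tz":0.057,"roll":0,"fingers":255},
  {"tx":0.005,"ty":0.033,"tz":0.057,"roll":0,"fingers":255},
  {"tx":0.005,"ty":0.033,"tz":0.057,"roll":0,"fingers":255},
  {"tx":0.005,"ty":0.033,"tz":0.057,"roll":0,"fingers":255},
  {"tx":0.005,"ty":0.033,"tz":0.057,"roll":0,"fingers":255},
])

```text
time: 20.0
position: [0.5227, 0.2761, 0.0675]
eef_rot: [-0.706, 0.041, -0.041, 0.706]
wrist_force: [0.1, -0.3, -1.8]
width: 0.0245
```

Request:
jog_arm([
  {"tx":0,"ty":0,"tz":0,"roll":0,"fingers":255},
  {"tx":0,"ty":0,"tz":0,"roll":0,"fingers":255},
])

```text
time: 20.25
position: [0.5227, 0.2765, 0.0677]
eef_rot: [-0.706, 0.041, -0.041, 0.706]
wrist_force: [0.4, 0.4, -0.4]
width: 0.0245
```

```bash
python3 to.py 0.5215 0.2788 0.037 -6.6; python3 - <<'E'
from h import *
p,d=grab_frame('wrist'); cv2.imwrite('pics/w12.png',p[:,:,::-1])
E
```

```text
t 20.25 p [0.5227 0.2765 0.0677] yaw -6.62 q6 0.53 F [ 0.4  0.4 -0.4] w 0.0245
tx -0.0015 ty 0.0307 tz 0.0021 roll -0.00
```

View pics/w12.png

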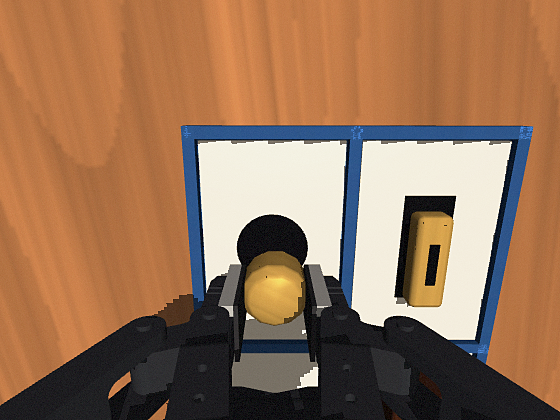

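Request:
jog_arm([
  {"tx":-0.0015,"ty":0.015,"tz":0.002,"roll":0,"fingers":255},
  {"tx":-0.0015,"ty":0.023,"tz":0.002,"roll":0,"fingers":255},
  {"tx":-0.0015,"ty":0.028,"tz":0.002,"roll":0,"fingers":255},
  {"tx":-0.0015,"ty":0.0305,"tz":0.002,"roll":0,"fingers":255},
  {"tx":-0.0015,"ty":0.0305,"tz":0.002,"roll":0,"fingers":255},
])

```text
time: 20.92
position: [0.5212, 0.2791, 0.0365]
eef_rot: [-0.706, 0.041, -0.041, 0.706]
wrist_force: [0.3, -0.2, -1.2]
width: 0.0248
```

Request:
jog_arm([
  {"tx":0,"ty":0,"tz":0,"roll":0,"fingers":255},
  {"tx":0,"ty":0,"tz":0,"roll":0,"fingers":255},
])

```text
time: 21.18
position: [0.5213, 0.279, 0.0366]
eef_rot: [-0.706, 0.04, -0.041, 0.706]
wrist_force: [-0.1, -0.3, -0.3]
width: 0.025
```

```bash
python3 to.py 0.5215 0.2788 0.0365 -6.6
```

```text
t 21.175 p [0.5213 0.279  0.0366] yaw -6.58 q6 0.53 F [-0.1 -0.3 -0.3] w 0.025
tx 0.0003 ty 0.0001 tz -0.0002 roll 0.00
```

Request:
jog_arm([
  {"tx":0,"ty":0.0005,"tz":0,"roll":0,"fingers":255},
  {"tx":0,"ty":0.0005,"tz":0,"roll":0,"fingers":145},
  {"tx":0,"ty":0.0005,"tz":0,"roll":0,"fingers":145},
  {"tx":0,"ty":-0.02,"tz":0,"roll":0,"fingers":145},
  {"tx":0,"ty":-0.065,"tz":0,"roll":0,"fingers":145},
])

```text
time: 21.8
position: [0.5194, 0.2782, 0.1]
eef_rot: [0.707, -0.042, 0.039, -0.705]
wrist_force: [0.6, -0.7, 0.0]
width: 0.0368
```

```bash
python3 to.py 0.5807 -0.3767 0.12 0; python3 - <<'E'
from h import *
p,d=grab_frame('wrist'); cv2.imwrite('pics/w13.png',p[:,:,::-1])
E
```

```text
t 21.8 p [0.5194 0.2782 0.1   ] yaw -6.58 q6 0.53 F [ 0.6 -0.7  0. ] w 0.0368
tx 0.1358 ty -0.0188 tz -0.6436 roll -1.10
```

View pics/w13.png

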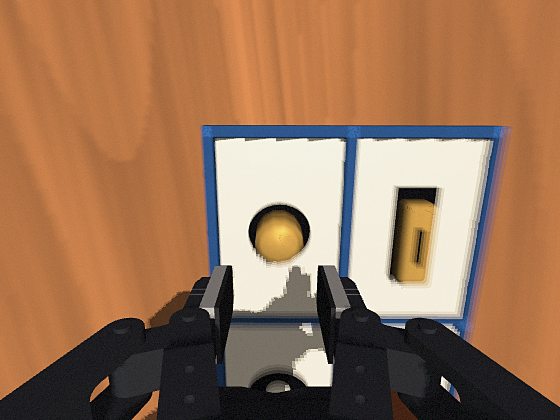

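Pommel sits on its disc at (279,235). The last part is the collar.

Request:
jog_arm([
  {"tx":0.136,"ty":-0.019,"tz":-0.644,"roll":-1.1,"fingers":115},
  {"tx":0.136,"ty":-0.019,"tz":-0.644,"roll":-1.1,"fingers":115},
  {"tx":0.136,"ty":-0.019,"tz":-0.644,"roll":-1.1,"fingers":115},
  {"tx":0.136,"ty":-0.019,"tz":-0.644,"roll":-1.1,"fingers":115},
  {"tx":0.136,"ty":-0.019,"tz":-0.644,"roll":-1.1,"fingers":115},
])

```text
time: 22.48
position: [0.5505, -0.034, 0.1108]
eef_rot: [0.707, 0.001, 0.0, -0.707]
wrist_force: [1.8, -0.2, 0.2]
width: 0.0472
```

```bash
python3 to.py 0.5807 -0.3767 0.12 0
```

```text
t 22.475 p [ 0.5505 -0.034   0.1108] yaw 0.03 q6 -0.14 F [ 1.8 -0.2  0.2] w 0.0472
tx 0.0300 ty -0.0092 tz -0.3427 roll 0.01
```

Request:
jog_arm([
  {"tx":0.03,"ty":-0.009,"tz":-0.343,"roll":0,"fingers":115},
  {"tx":0.03,"ty":-0.009,"tz":-0.343,"roll":0,"fingers":115},
  {"tx":0.03,"ty":-0.009,"tz":-0.343,"roll":0,"fingers":115},
  {"tx":0.03,"ty":-0.009,"tz":-0.343,"roll":0,"fingers":115},
  {"tx":0.03,"ty":-0.009,"tz":-0.343,"roll":0,"fingers":115},
])

```text
time: 23.1
position: [0.5776, -0.3453, 0.1187]
eef_rot: [0.707, 0.0, 0.0, -0.707]
wrist_force: [1.0, -0.1, 0.5]
width: 0.0469
```

```bash
python3 to.py 0.5807 -0.3767 0.09 0
```

```text
t 23.1 p [ 0.5776 -0.3453  0.1187] yaw 0.0 q6 -0.6 F [ 1.  -0.1  0.5] w 0.0469
tx 0.0031 ty 0.0287 tz -0.0314 roll 0.00
```

Request:
jog_arm([
  {"tx":0.003,"ty":0.0287,"tz":-0.0314,"roll":0,"fingers":115},
  {"tx":0.003,"ty":0.0287,"tz":-0.0314,"roll":0,"fingers":115},
  {"tx":0.003,"ty":0.0287,"tz":-0.0314,"roll":0,"fingers":115},
  {"tx":0.003,"ty":0.0287,"tz":-0.0314,"roll":0,"fingers":115},
  {"tx":0.003,"ty":0.0287,"tz":-0.0314,"roll":0,"fingers":115},
])

```text
time: 23.72
position: [0.5811, -0.3735, 0.0911]
eef_rot: [0.707, 0.001, -0.0, -0.707]
wrist_force: [-0.5, -0.4, -0.1]
width: 0.047
```

Request:
jog_arm([
  {"tx":0,"ty":0,"tz":0,"roll":0,"fingers":115},
  {"tx":0,"ty":0,"tz":0,"roll":0,"fingers":115},
])

```text
time: 23.98
position: [0.5808, -0.3743, 0.0904]
eef_rot: [0.707, 0.0, -0.0, -0.707]
wrist_force: [-0.1, -0.2, 0.5]
width: 0.0469
```

```bash
python3 to.py 0.5807 -0.3767 0.03 0; python3 - <<'E'
from h import *
c=get_calibration('wrist')
p,d=grab_frame('wrist'); cv2.imwrite('pics/w14.png',p[:,:,::-1]); W=cloud(d,c)
z=W[...,2]
m=((z>.0125)&(z<.02)&(d>0)).astype(np.uint8)
m=cv2.morphologyEx(m,cv2.MORPH_OPEN,np.ones((3,3)))
print(blob(m,c,.016,(200,170,350,300)))
E
```

```text
t 23.975 p [ 0.5808 -0.3743  0.0904] yaw 0.05 q6 -0.63 F [-0.1 -0.2  0.5] w 0.0469
tx -0.0001 ty 0.0604 tz -0.0024 roll 0.01
(array([276.3, 245.8]), np.int32(1418), array([ 582.2, -376.4]), array([31.4, 30.6]), np.float32(90.0))
```

View pics/w14.png

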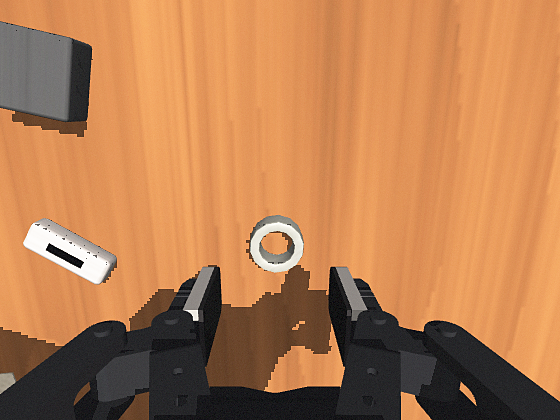

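The collar is at (276,246), which is (582,-376) mm. Descending.

Request:
jog_arm([
  {"tx":0.001,"ty":0.02,"tz":-0.002,"roll":0,"fingers":115},
  {"tx":0.001,"ty":0.04,"tz":-0.002,"roll":0,"fingers":115},
  {"tx":0.001,"ty":0.052,"tz":-0.002,"roll":0,"fingers":115},
  {"tx":0.001,"ty":0.058,"tz":-0.002,"roll":0,"fingers":115},
  {"tx":0.001,"ty":0.061,"tz":-0.002,"roll":0,"fingers":115},
])

```text
time: 24.65
position: [0.5816, -0.3767, 0.0285]
eef_rot: [-0.707, -0.0, 0.0, 0.707]
wrist_force: [-0.5, 0.0, -1.0]
width: 0.0467
```

Request:
jog_arm([
  {"tx":0,"ty":0,"tz":0,"roll":0,"fingers":115},
  {"tx":0,"ty":0,"tz":0,"roll":0,"fingers":115},
  {"tx":0,"ty":0,"tz":0,"roll":0,"fingers":115},
])

```text
time: 25.02
position: [0.5819, -0.3768, 0.0297]
eef_rot: [0.707, 0.0, 0.0, -0.707]
wrist_force: [0.0, -0.0, -0.7]
width: 0.0468
```

```bash
python3 to.py 0.582 -0.3764 0.029 0
```

```text
t 25.025 p [ 0.5819 -0.3768  0.0297] yaw 0.03 q6 -0.64 F [ 0.  -0.  -0.7] w 0.0468
tx 0.0001 ty 0.0007 tz 0.0004 roll 0.00
```

Request:
jog_arm([
  {"tx":0,"ty":0.0007,"tz":0.0004,"roll":0,"fingers":255},
  {"tx":0,"ty":0.0007,"tz":0.0004,"roll":0,"fingers":255},
  {"tx":0,"ty":0.0007,"tz":0.0004,"roll":0,"fingers":255},
  {"tx":0,"ty":0.0007,"tz":0.0004,"roll":0,"fingers":255},
], squeeze=60)

```text
time: 25.52
position: [0.582, -0.3765, 0.0294]
eef_rot: [0.707, 0.001, 0.0, -0.707]
wrist_force: [-0.9, 0.7, 5.8]
width: 0.0288
```

Request:
jog_arm([
  {"tx":0,"ty":-0.03,"tz":0,"roll":0,"fingers":255},
  {"tx":0,"ty":-0.08,"tz":0,"roll":0,"fingers":255},
  {"tx":0,"ty":-0.08,"tz":0,"roll":0,"fingers":255},
  {"tx":0,"ty":-0.08,"tz":0,"roll":0,"fingers":255},
])

```text
time: 26.02
position: [0.5812, -0.3759, 0.108]
eef_rot: [-0.707, 0.0, 0.0, 0.707]
wrist_force: [-0.3, -0.5, -0.5]
width: 0.0294
```

```bash
python3 to.py 0.507 0.1582 0.11 -6.6; python3 - <<'E'
from h import *
p,d=grab_frame('wrist'); cv2.imwrite('pics/w15.png',p[:,:,::-1])
E
```

```text
t 26.025 p [ 0.5812 -0.3759  0.108 ] yaw 0.02 q6 -0.64 F [-0.3 -0.5 -0.5] w 0.0294
tx -0.0740 ty -0.0018 tz 0.5341 roll 1.10
```

View pics/w15.png

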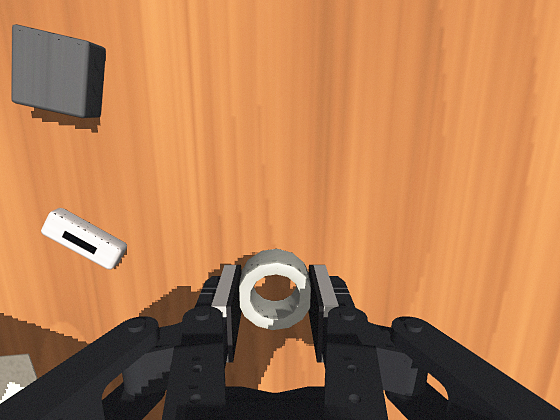

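The collar is held level at (275,288). Moving to the ring card.

Request:
jog_arm([
  {"tx":-0.074,"ty":-0.002,"tz":0.534,"roll":1.1,"fingers":255},
  {"tx":-0.074,"ty":-0.002,"tz":0.534,"roll":1.1,"fingers":255},
  {"tx":-0.074,"ty":-0.002,"tz":0.534,"roll":1.1,"fingers":255},
  {"tx":-0.074,"ty":-0.002,"tz":0.534,"roll":1.1,"fingers":255},
  {"tx":-0.074,"ty":-0.002,"tz":0.534,"roll":1.1,"fingers":255},
])

```text
time: 26.7
position: [0.5368, -0.0646, 0.1078]
eef_rot: [-0.706, 0.042, -0.04, 0.706]
wrist_force: [1.1, 0.4, -1.3]
width: 0.0291
```

```bash
python3 to.py 0.507 0.1582 0.11 -6.6
```

```text
t 26.7 p [ 0.5368 -0.0646  0.1078] yaw -6.61 q6 -0.08 F [ 1.1  0.4 -1.3] w 0.0291
tx -0.0552 ty -0.0019 tz 0.2179 roll -0.00
```

Request:
jog_arm([
  {"tx":-0.055,"ty":-0.002,"tz":0.218,"roll":0,"fingers":255},
  {"tx":-0.055,"ty":-0.002,"tz":0.218,"roll":0,"fingers":255},
  {"tx":-0.055,"ty":-0.002,"tz":0.218,"roll":0,"fingers":255},
  {"tx":-0.055,"ty":-0.002,"tz":0.218,"roll":0,"fingers":255},
  {"tx":-0.055,"ty":-0.002,"tz":0.218,"roll":0,"fingers":255},
])

```text
time: 27.32
position: [0.5071, 0.1585, 0.1099]
eef_rot: [0.706, -0.04, 0.038, -0.706]
wrist_force: [1.1, -0.3, -0.6]
width: 0.029
```

Request:
jog_arm([
  {"tx":0,"ty":0.02,"tz":0,"roll":0,"fingers":255},
  {"tx":0,"ty":0.045,"tz":0,"roll":0,"fingers":255},
  {"tx":0,"ty":0.045,"tz":0,"roll":0,"fingers":255},
  {"tx":0,"ty":0.045,"tz":0,"roll":0,"fingers":255},
  {"tx":0,"ty":0.045,"tz":0,"roll":0,"fingers":255},
])

```text
time: 27.95
position: [0.5096, 0.1559, 0.0672]
eef_rot: [-0.706, 0.04, -0.041, 0.706]
wrist_force: [-0.4, 0.1, 0.1]
width: 0.0289
```

```bash
python3 to.py 0.507 0.1582 0.0365 -6.6; python3 - <<'E'
from h import *
p,d=grab_frame('wrist'); cv2.imwrite('pics/w16.png',p[:,:,::-1])
E
```

```text
t 27.95 p [0.5096 0.1559 0.0672] yaw -6.61 q6 0.33 F [-0.4  0.1  0.1] w 0.0289
tx -0.0029 ty 0.0307 tz 0.0020 roll -0.00
```

View pics/w16.png

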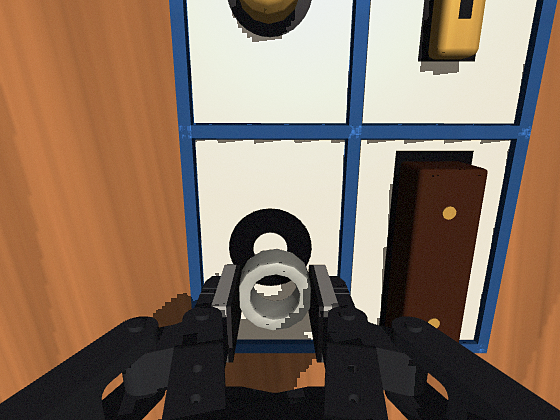

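Request:
jog_arm([
  {"tx":-0.003,"ty":0.015,"tz":0.002,"roll":0,"fingers":255},
  {"tx":-0.003,"ty":0.023,"tz":0.002,"roll":0,"fingers":255},
  {"tx":-0.003,"ty":0.028,"tz":0.002,"roll":0,"fingers":255},
  {"tx":-0.003,"ty":0.0305,"tz":0.002,"roll":0,"fingers":255},
  {"tx":-0.003,"ty":0.0305,"tz":0.002,"roll":0,"fingers":255},
])

```text
time: 28.62
position: [0.5063, 0.1585, 0.0364]
eef_rot: [-0.706, 0.04, -0.041, 0.706]
wrist_force: [-1.0, -0.6, 2.2]
width: 0.0292
```

Request:
jog_arm([
  {"tx":0,"ty":0,"tz":0,"roll":0,"fingers":255},
  {"tx":0,"ty":0,"tz":0,"roll":0,"fingers":255},
])

```text
time: 28.88
position: [0.5063, 0.1585, 0.0363]
eef_rot: [-0.706, 0.04, -0.041, 0.706]
wrist_force: [-1.7, 0.1, 3.9]
width: 0.0291
```

```bash
python3 to.py 0.507 0.1582 0.0365 -6.6
```

```text
t 28.875 p [0.5063 0.1585 0.0363] yaw -6.57 q6 0.34 F [-1.7  0.1  3.9] w 0.0291
tx 0.0008 ty -0.0002 tz -0.0002 roll 0.00
```

Contact with the card is light (about 4 N). Releasing and rising.

Request:
jog_arm([
  {"tx":0,"ty":0,"tz":0,"roll":0,"fingers":138},
  {"tx":0,"ty":0,"tz":0,"roll":0,"fingers":138},
  {"tx":0,"ty":-0.02,"tz":0,"roll":0,"fingers":138},
  {"tx":0,"ty":-0.06,"tz":0,"roll":0,"fingers":138},
  {"tx":0,"ty":-0.1,"tz":0,"roll":0,"fingers":138},
])

```text
time: 29.5
position: [0.5058, 0.1584, 0.1365]
eef_rot: [0.706, -0.041, 0.04, -0.706]
wrist_force: [0.3, -0.4, -0.8]
width: 0.0396
```

```bash
python3 to.py 0.4 -0.1 0.2 -6.6;python3 to.py 0.3 0.5 0.25 -6.6; python3 - <<'E'
from h import *
p,d=grab_frame('wrist'); cv2.imwrite('pics/w17.png',p[:,:,::-1])
E
```

```text
t 29.5 p [0.5058 0.1584 0.1365] yaw -6.58 q6 0.34 F [ 0.3 -0.4 -0.8] w 0.0396
tx -0.0756 ty -0.0633 tz -0.2689 roll 0.00
t 29.5 p [0.5058 0.1584 0.1365] yaw -6.58 q6 0.34 F [ 0.3 -0.4 -0.8] w 0.0396
tx -0.2437 ty -0.1134 tz 0.3157 roll 0.00
```

View pics/w17.png

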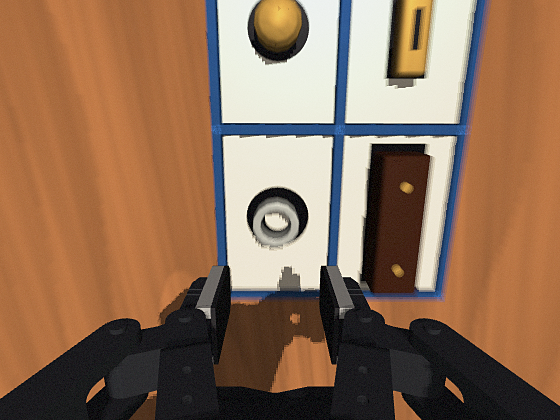

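All four are in. I'm clearing the arm for a final top view.

Request:
jog_arm([
  {"tx":-0.244,"ty":-0.113,"tz":0.316,"roll":0,"fingers":138},
  {"tx":-0.244,"ty":-0.113,"tz":0.316,"roll":0,"fingers":138},
  {"tx":-0.244,"ty":-0.113,"tz":0.316,"roll":0,"fingers":138},
  {"tx":-0.244,"ty":-0.113,"tz":0.316,"roll":0,"fingers":138},
  {"tx":-0.244,"ty":-0.113,"tz":0.316,"roll":0,"fingers":138},
])

```text
time: 30.18
position: [0.3497, 0.4175, 0.2214]
eef_rot: [-0.706, 0.04, -0.041, 0.706]
wrist_force: [1.0, -1.0, 0.5]
width: 0.0387
```

Request:
jog_arm([
  {"tx":-0.1,"ty":0,"tz":0.1,"roll":0,"fingers":138},
  {"tx":-0.1,"ty":0,"tz":0.1,"roll":0,"fingers":138},
  {"tx":-0.1,"ty":0,"tz":0.1,"roll":0,"fingers":138},
  {"tx":-0.1,"ty":0,"tz":0.1,"roll":0,"fingers":138},
  {"tx":-0.1,"ty":0,"tz":0.1,"roll":0,"fingers":138},
])

```text
time: 30.8
position: [0.2638, 0.5254, 0.2207]
eef_rot: [0.706, -0.041, 0.041, -0.705]
wrist_force: [-0.2, -0.1, -0.5]
width: 0.0392
```

```bash
python3 to.py 0.3 0.5 0.25; python3 - <<'E'
from h import *
c=get_calibration('top')
p,d=grab_frame('top'); cv2.imwrite('pics/t9.png',cv2.resize(p[140:280,85:475,::-1],None,fx=2,fy=2)); W=cloud(d,c);z=W[...,2]
q,_=grab_frame('scene'); cv2.imwrite('pics/s9.png',q[:,:,::-1])
for n,b,h in [('walnut',(160,165,224,207),.033),('guard',(110,168,155,197),.021),('pommel',(110,203,147,238),.023),('collar',(163,205,207,245),.023),('ash',(328,213,366,271),.026),('alu',(432,226,458,258),.014)]:
    m=((z>h-.005)&(d>0)).astype(np.uint8)
    print(n,blob(m,c,h,b))
E
```

```text
t 30.8 p [0.2638 0.5254 0.2207] yaw -6.64 q6 1.15 F [-0.2 -0.1 -0.5] w 0.0392
tx 0.0389 ty -0.0293 tz -0.0211 roll 0.00
walnut (array([186.8, 185.6]), np.int32(660), array([585.2, 147.3]), array([95.1, 30.4]), np.float32(83.6))
guard (array([133.3, 181.5]), np.int32(199), array([599. , 263.7]), array([50.2, 18.7]), np.float32(83.7))
pommel (array([125.5, 218.8]), np.int32(144), array([519.8, 277.4]), array([27.7, 25.1]), np.float32(88.6))
collar (array([183.6, 224.5]), np.int32(122), array([505.4, 156.1]), array([31.9, 29.9]), np.float32(70.4))
ash (array([346.2, 242.6]), np.int32(696), array([ 460.4, -177.2]), array([30.2, 94.8]), np.float32(157.6))
alu (array([445.1, 241.8]), np.int32(224), array([ 457.1, -381.7]), array([18.6, 50.8]), np.float32(147.3))
```

View pics/t9.png

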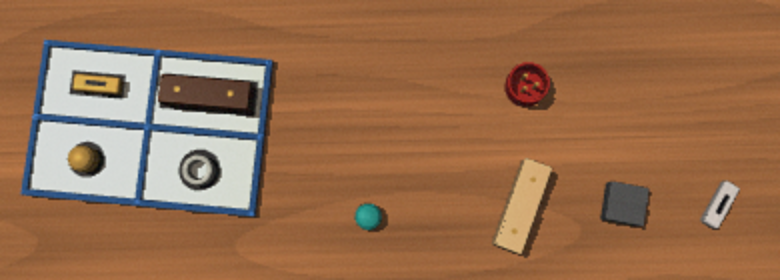

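View pics/s9.png

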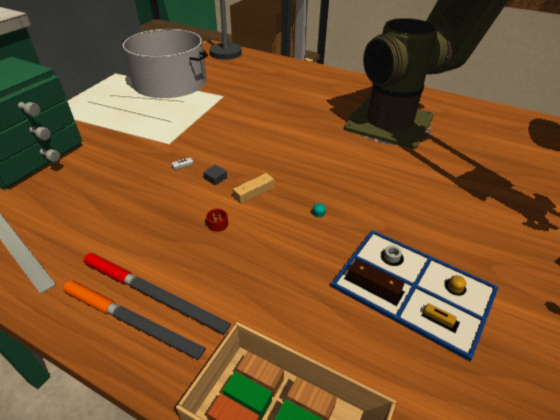

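Everything is in place and the look-alikes haven't moved. The guard reads about 6 mm off its centre, so I'm checking whether each part lies flat and at what height.

```bash
python3 - <<'E'
from h import *
for cam,boxes in (('top',[('walnut',(160,165,224,207),.033),('guard',(110,168,155,197),.021),('collar',(163,205,207,245),.023),('cardG',(112,166,155,200),.007),('ash',(328,213,366,271),.026)]),('scene',[('guard',(410,295,470,340),.021),('walnut',(338,255,410,305),.033)])):
  c=get_calibration(cam); p,d=grab_frame(cam); W=cloud(d,c)
  for n,b,h in boxes:
    X=W[b[1]:b[3],b[0]:b[2]].reshape(-1,3); X=X[abs(X[:,2]-h)<.0045]; 
    for _ in range(2):
        A=np.c_[X[:,:2]-X[:,:2].mean(0),np.ones(len(X))]; k,*_=np.linalg.lstsq(A,X[:,2],rcond=None)
        r=abs(X[:,2]-A@k); X=X[r<max(2.0*np.median(r),.0008)]
    print(cam,n,len(X),'z',k[2].round(4),'slope',k[:2].round(3),X.mean(0).round(4))
  if cam=='scene': cv2.imwrite('pics/s10.png',cv2.resize(p[225:355,325:505,::-1],None,fx=4,fy=4,interpolation=cv2.INTER_CUBIC))
E
```

```text
top walnut 485 z 0.0328 slope [ 0.004 -0.002] [0.5856 0.1487 0.0327]
top guard 159 z 0.0207 slope [0.046 0.006] [0.5994 0.2656 0.0207]
top collar 84 z 0.0224 slope [0.029 0.024] [0.5061 0.157  0.0225]
top cardG 862 z 0.007 slope [-0.002 -0.002] [0.6014 0.2715 0.007 ]
top ash 480 z 0.0261 slope [-0.001 -0.007] [ 0.4583 -0.1768  0.0261]
scene guard 207 z 0.0202 slope [-0.052  0.003] [0.6021 0.2661 0.0203]
scene walnut 578 z 0.0324 slope [-0.016  0.001] [0.5878 0.1486 0.0325]
```

View pics/s10.png

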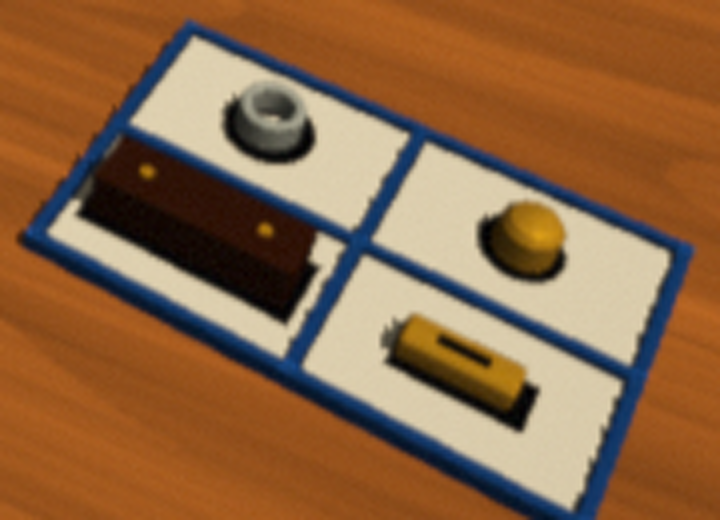

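All parts lie flat on their cards. The small guard slopes have opposite signs in the two views, so they are edge artefacts. The largest centre error is about 6 mm against the 12 mm limit, so I'm handing in.

```bash
python3 -c "
from station import *
print(hand_in())"
```

```text
the job is handed in; nothing more can be done
None
```

I placed the walnut handle, brass guard, brass pommel and steel collar on their own cards, drew the arm clear and handed the job in at about 31 s.

| Part | Distance from card centre (limit 12 mm) | Angle to card (limit 0.2 rad) |
|---|---|---|
| Walnut handle | about 3 mm | under 0.5° |
| Brass guard | about 6 mm | under 0.5° |
| Brass pommel | about 2 mm | – |
| Steel collar | about 3 mm | – |

- **Flatness:** The handle, guard and collar tops read at the right height for lying flat. I did not measure the pommel's tilt; in the pictures it stands dome up.
- **Look-alikes:** The ash handle and aluminium guard read within 1 mm of where they started. The turquoise pommel was left alone.
- **What disagreed:** The guard showed small slopes of opposite sign in the top and scene cameras, which I took as edge artefacts. Before I released the guard, the wrist camera put it about 1.5 mm from its card centre; the final top view reads 6 mm.

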